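Find the key that opens the parts showcase

ROBOT

A 7-joint arm with a two-finger parallel gripper is mounted at the origin on the work surface. World frame = base frame: x ahead of the robot, y to its left, z up, the work surface at z = 0. Lengths are in m, angles in rad, forces in N, time in s.
With the tool pointing down it reaches from about 0.425 to 0.95 m from the base axis. Payload 4.7 kg.
Tool frame: the origin (TCP) lies on the centre line of the jaws, within the pads' length; the fingertips stand robot.nose_length ahead of it and the grasp point (between the pads) lies 8 mm behind it (robot.nose_length is the distance from the TCP to the fingertips, in m); z points along the fingers, x is the direction in which the jaws open and shut, and the axes are right-handed (so a half turn about z gives the same grasp; the last joint's range is limited). The gripper opens to 85 mm and grips with 20 to 120 N. Pads are 22 mm wide; open, the fingers measure 114 mm over their backs; the gripper's body (76 mm by 85 mm) begins 54 mm behind the grasp point. The pads swing forward as they close: fully open they stand 13 mm farther back than shut.
Start: joints at [-1.37, 0.469, -0.049, 1.532, 0.024, 1.141, -0.082], TCP at [0.154, 0.657, 0.242] pointing down, gripper open.
Joint ranges: [-2.59, 2.59], [-0.33, 1.99], [-1.39, 1.29], [0.1, 2.45], [-1.04, 4.18], [0.21, 1.99], [-2.66, 2.66]. Speed limits (rad/s): [2.57, 2.57, 3.14, 3.14, 3.14, 3.14, 3.14].

INTERFACE

Orientations are given as [roll, pitch, yaw] about the fixed x, y, z axes, in that order (R = Rz(yaw) Ry(pitch) Rx(roll)).
In Python, from plant import robot gives the robot as it stands. Calls block until the motion is done:
- robot.goto(position, orientation): joint-space move of the TCP to a pose.
- robot.move_straight(position, vel=0.15, attitude=None, contact_N=None): straight line of the TCP; attitude=None keeps the orientation; vel is the mean speed in m/s. With contact_N (N) it stops when the force on the tool has changed by that much, and returns True; else False.
- robot.move_joints(angles): joint-space move.
- robot.grip(opening, strength=None): opening from 0.0 (shut) to 1.0 (fully open); strength is the grip in N (None keeps the last); returns when the fingers have stopped.
- robot.sleep(seconds).
- robot.inverse_kinematics(position, orientation): joint angles nearest the present ones, or None.
- robot.sense(): the state.
- robot.grab_frame(name): name is "scene" or "top"; returns a dict with "image" (420x560x3 uint8, red, green, blue), "range_z" (420x560 float32, m along the optical axis (not along the pixel's ray), 0 where there is no reading), "fx", "fy", "cx", "cy" (pixels), "dist_coeffs" ([k1, k2, p1, p2, k3] as OpenCV has them; the pictures are not rectified), "R" (3x3) and "t" (3): a world point X has camera coordinates R X + t. Camera axes: x right, y down, z forward; pixel columns grow to the right and rows downward; lengths in m; the calibration is good to about 2 mm. A picture is of the moment at which its call begins.
A pose or a line that the arm cannot do raises robot.IKError and nothing moves.
- robot.close_job(): hands the job in, once; it reports no verdict.
The state is a dict: "t": time; "joint_pos": joint angles; "joint_velocities": joint speeds; "effort": joint torques, N m; "tcp_pos": TCP position; "tcp_rot": TCP orientation; "wrist_force": force on the tool from outside, world axes, zero at the start; "torque": the same for the moment, N m; "opening": opening from 0.0 (shut) to 1.0 (fully open).
Only numpy, scipy, OpenCV 4.12 (cv2) and the standard library are available. Lean on these libraries where they do the work, as an engineer would, in place of code of your own. Each camera call takes 0.05 s, during which the arm holds its last target.

TASK

The glass showcase on the parts counter is locked and one of the three keys in the rack fits it: try them one at a time in the lock, laying any key that will not go in and turn in the grey tray or standing it back in its slot. Turn the right key clockwise as far as it goes, leave it in the lock, and slide open the glass pane with the red tab, all or most of the way. Do not disturb the filter, the carton or the tin standing around.

Things in the scene. Friction and masses are not known exactly. Their poses are not given: they have to be found in the camera images.
- key_a_grip (a point): middle of the handle of the red key: plastic block 26 wide (x) x 10 thick (y) x 50 long (z); z points along the key from blade to handle. Steel blade below it: 12 wide (x) x 5 thick (y) x 30 long, last 4 narrowed to 9 x 3. Whole key 80 long, 45 to 85 g, same when turned half round about z. Starts upright in the rack, blade down
- key_a_tip (a point): tip of the red key's blade, 55 from the handle's middle along -z; same axes. The three keys differ in colour only: nothing shows which one turns the lock, and it is a different one each time
- key_b_grip (a point): middle of the handle of the yellow key: plastic block 26 wide (x) x 10 thick (y) x 50 long (z); z points along the key from blade to handle. Steel blade below it: 12 wide (x) x 5 thick (y) x 30 long, last 4 narrowed to 9 x 3. Whole key 80 long, 45 to 85 g, same when turned half round about z. Starts upright in the rack, blade down
- key_b_tip (a point): tip of the yellow key's blade, 55 from the handle's middle along -z; same axes. The three keys differ in colour only: nothing shows which one turns the lock, and it is a different one each time
- key_c_grip (a point): middle of the handle of the blue key: plastic block 26 wide (x) x 10 thick (y) x 50 long (z); z points along the key from blade to handle. Steel blade below it: 12 wide (x) x 5 thick (y) x 30 long, last 4 narrowed to 9 x 3. Whole key 80 long, 45 to 85 g, same when turned half round about z. Starts upright in the rack, blade down
- key_c_tip (a point): tip of the blue key's blade, 55 from the handle's middle along -z; same axes. The three keys differ in colour only: nothing shows which one turns the lock, and it is a different one each time
- rack_mid (a point): middle of the top face of the wooden key rack (fixed), 150 (x) x 50 (y) x 36 high. Three slots 45 apart in a row along x, each 32 deep and 2 wider and longer than a blade; handles rest with their lower end face on the rack's top, each key's x along the row
- lock_mouth (a point): centre of the keyhole at the outer face of the lock (steel, 40 square) in the sloping front of the fixed showcase. z points straight out of the lock, 35 degrees from vertical towards the front; x up the slope, y along the case's width, same way as the pull tab's y. A 16 square well, 12 deep, leads to a brass plug with a slot 16 (x) x 7.4 (y) while locked, lead-in 3 deep. Slope around: 85 x 280, 2 lower
- lock_end (a point): where a blade's tip lies when its key is fully in, on the lock's axis 30 deep; same axes as lock_mouth. Keys go in along -z, blade width along x. The right key goes in until the lower end face of its handle meets the lock's face, and turns the plug; a wrong key stops hard with its tip only 12 deep and turns nothing: press no more than 10 N or so
- lock (a joint): angle of the lock's plug, rad: 0 locked, 1.2 at its stop, unlocked. Grows as the key turns clockwise seen by someone looking into the keyhole. The key has about 0.2 rad of play before the plug follows; friction (0.06 N m) keeps the plug where it is left
- pull_tab (a point): middle of the red upright pull tab on the sliding glass pane on top of the display case: 34 (x) x 14 (y) x 30 high (z), its foot on the pane's upper surface 15 below this point; x to the case's back, y along its width, z up. The pane slides along +y, with 1.5 N of friction, and carries the tab; free on both sides
- pane (a joint): how far the glass pane has been slid open along +y of the tab, m: 0 shut, 0.12 at its stop; bolted (less than 0.01) until the lock is past about 0.9 rad. The showcase is 230 deep by 280 wide; its top with the pane stands 100 above the counter, the sloping front falls to 45 above it at the front edge
- tray_in (a point): centre of the inner floor of the grey plastic tray for the tried keys: 160 (x) x 150 (y) outside, 22 high, walls 4, floor 4 thick; x, y along its sides
- filter_mid (a point): middle of a blue spin-on filter standing by the case, 76 across, 95 high: bystander
- carton_mid (a point): middle of a cardboard carton 80 x 80 x 100 high: bystander
- grease_mid (a point): middle of a yellow tin, 60 across, 70 high: bystander

How it is judged:
By the outcome, as a careful person would: the job done as asked, in the order asked, and still so for the second after the job is handed in, with the robot touching nothing.
It also fails if it takes over 72 s, if anything falls off the work surface, if the arm or the gripper's body presses on something with over 40 N, if the wrist force passes 120 N, or if a joint passes its speed limit or range.

## Working session

There is one attempt and no reset: what is moved stays moved. The work goes in short steps, each a Python script; the robot and the scene stay as the last script left them, time stands still between calls to the robot, and variables do not carry over. Pictures are saved under pics/ and viewed, and the job is handed in when it is done.

```bash
ls; mkdir -p pics; python3 - <<'E'
from plant import robot
import cv2,numpy as np,pickle
s=robot.sense();print(s, robot.nose_length)
for n in("scene","top"):
    f=robot.grab_frame(n);pickle.dump(f,open(n+'.pkl','wb'))
    cv2.imwrite(f'pics/{n}0.png',f['image'][:,:,::-1])
    print(n,f['fx'],f['cx'],f['cy'],f['dist_coeffs'],-f['R'].T@f['t'],f['R'][2],(f['range_z']>0).mean())
E
```

```text
pics
{'t': 0.0, 'joint_pos': array([-1.36989207,  0.46947361, -0.04861201,  1.53371106,  0.02410672,
        1.14099426, -0.08229735]), 'joint_velocities': array([-0.00154633, -0.00051434, -0.00174665,  0.00023373, -0.00161908,
       -0.00172873,  0.00055105]), 'effort': array([ 5.58788252e-04, -5.10314620e+01, -4.68560332e-02, -2.37715298e+01,
        1.05176147e-02,  7.64621043e-03, -9.26601047e-06]), 'tcp_pos': array([0.15360717, 0.65670345, 0.24123251]), 'tcp_rot': array([3.14152041e+00, 1.99896167e-03, 1.34104468e+00]), 'wrist_force': array([ 0.40371102, -0.09280713,  0.01975696]), 'torque': array([-0.01146079,  0.03952354, -0.01433538]), 'opening': 1.0025570934457082} 0.011
scene 390.14881317605204 282.0705832221452 216.04777684275945 [-0.08165526  0.          0.          0.          0.        ] [0.86362091 0.5555834  0.71194865] [-0.36108909 -0.63994465 -0.67829604] 0.996109693877551
top 420.13148646015077 276.09384941451265 207.38604785543345 [-0.06359019  0.          0.          0.          0.        ] [0.50185882 0.00312246 1.17379281] [ 0.04355754 -0.01223458 -0.998976  ] 0.9960671768707483
```

View pics/scene0.png

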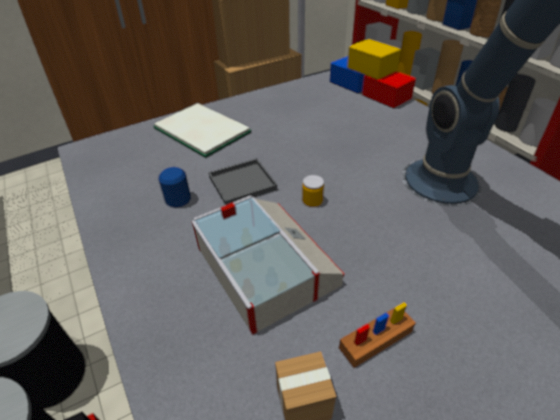

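View pics/top0.png

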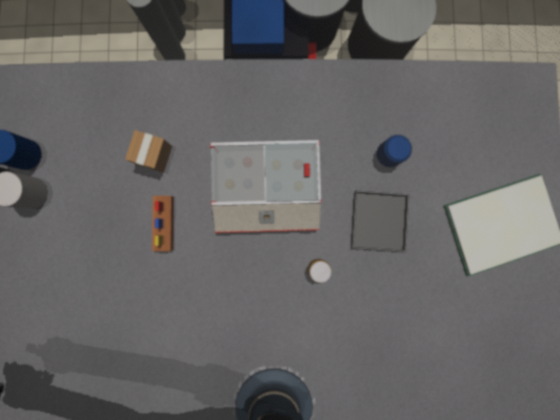

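The top view shows the rack at (163,224), with red, blue and yellow handles at rows 207, 224 and 241. The showcase is at (265,187), its lock at (267,216), the red tab at (307,170) and the tray at (380,222). The tin is at (320,271), the filter at (395,151) and the carton at (148,151). Next I'll zoom in and measure.

```bash
cat > h.py <<'E'
import cv2,numpy as np,pickle
def und(f,px):
    K=np.array([[f['fx'],0,f['cx']],[0,f['fy'],f['cy']],[0,0,1]])
    return cv2.undistortPoints(np.array(px,float).reshape(-1,1,2),K,np.array(f['dist_coeffs'],float)).reshape(-1,2)
def ray(f,px):
    n=und(f,px); d=np.c_[n,np.ones(len(n))]@f['R']; return -f['R'].T@f['t'],d
def onplane(f,px,z):
    c,d=ray(f,px); return c+d*((z-c[2])/d[:,2])[:,None]
def cloud(f):
    v,u=np.mgrid[0:420,0:560]; px=np.c_[u.ravel(),v.ravel()]
    n=und(f,px); Z=f['range_z'].ravel()
    P=(np.c_[n,np.ones(len(n))]*Z[:,None]-f['t'])@f['R']
    return P.reshape(420,560,3)
def tri(f1,p1,f2,p2):
    c1,d1=ray(f1,[p1]);c2,d2=ray(f2,[p2]);d1=d1[0];d2=d2[0]
    A=np.c_[d1,-d2];s=np.linalg.lstsq(A,c2-c1,rcond=None)[0]
    a=c1+d1*s[0];b=c2+d2*s[1];return (a+b)/2,np.linalg.norm(a-b)
def proj(f,X):
    K=np.array([[f['fx'],0,f['cx']],[0,f['fy'],f['cy']],[0,0,1]])
    return cv2.projectPoints(np.array(X,float).reshape(-1,1,3),cv2.Rodrigues(f['R'])[0],f['t'],K,np.array(f['dist_coeffs'],float))[0].reshape(-1,2)
E
python3 - <<'E'
from h import *
for n,(x,y,w,h,s) in {'top':(130,120,200,150,4),'scene':(180,190,240,180,3)}.items():
    f=pickle.load(open(n+'.pkl','rb'))
    c=f['image'][y:y+h,x:x+w,::-1];cv2.imwrite(f'pics/{n}_z.png',cv2.resize(c,None,fx=s,fy=s,interpolation=cv2.INTER_CUBIC))
    P=cloud(f); hsv=cv2.cvtColor(f['image'],cv2.COLOR_RGB2HSV)
    H,S,V=hsv[...,0],hsv[...,1],hsv[...,2]
    for nm,m in {'red':((H<6)|(H>174))&(S>150)&(V>80),'blue':(H>105)&(H<125)&(S>150),'yel':(H>18)&(H<32)&(S>150)}.items():
        k,l,st,ce=cv2.connectedComponentsWithStats(m.astype(np.uint8))
        for i in range(1,k):
            if st[i,4]>12:
                q=P[l==i]; 
                if abs(np.median(q[:,1]))<.6: print(n,nm,st[i],ce[i].round(1),np.median(q,0).round(3),q[:,2].max().round(3))
E
```

```text
top red [308  52   8   6  38] [311.9  55. ] [ 1.252 -0.184 -0.629] -0.622
top red [305 164   4  12  45] [306.5 169.6] [ 0.641 -0.086  0.13 ] 0.133
top red [155 201   6  10  48] [157.1 205.5] [0.557 0.299 0.084] 0.088
top blue [ 232    0   52   44 2264] [257.4  21.3] [ 1.297  0.051 -0.41 ] 1.174
top blue [388 137  22  22 340] [398.3 147.5] [ 0.702 -0.331  0.095] 1.174
top blue [156 220   3   7  17] [157. 223.] [0.511 0.299 0.085] 0.09
top yel [154 235   6  11  54] [156.7 240.2] [0.467 0.3   0.085] 0.089
scene red [ 363   72   53   35 1008] [385.9  87.2] [-0.181 -0.474  0.07 ] 0.712
scene red [222 202  12  10  69] [227.5 206.7] [ 0.642 -0.087  0.128] 0.132
scene red [355 324  14  21 122] [361.1 332.3] [0.564 0.301 0.083] 0.712
scene red [ 87 414   9   6  35] [ 91.4 416.9] [ 1.205 -0.186 -0.63 ] -0.555
scene blue [458  61  13  21  83] [463.9  67.3] [-0.825 -0.597 -0.015] -0.004
scene blue [159 168  31  39 876] [174.4 186.5] [ 0.708 -0.304  0.072] 0.712
scene blue [374 313  14  20 155] [380.5 322.7] [0.516 0.303 0.073] 0.712
scene yel [ 349   31   73   47 2195] [383.8  55.5] [-0.22  -0.599  0.129] 0.712
scene yel [303 186  20  20 329] [312.3 196.1] [ 0.398 -0.102  0.038] 0.712
scene yel [390 303  17  21 203] [397.9 313.2] [0.472 0.303 0.069] 0.089
```

View pics/top_z.png

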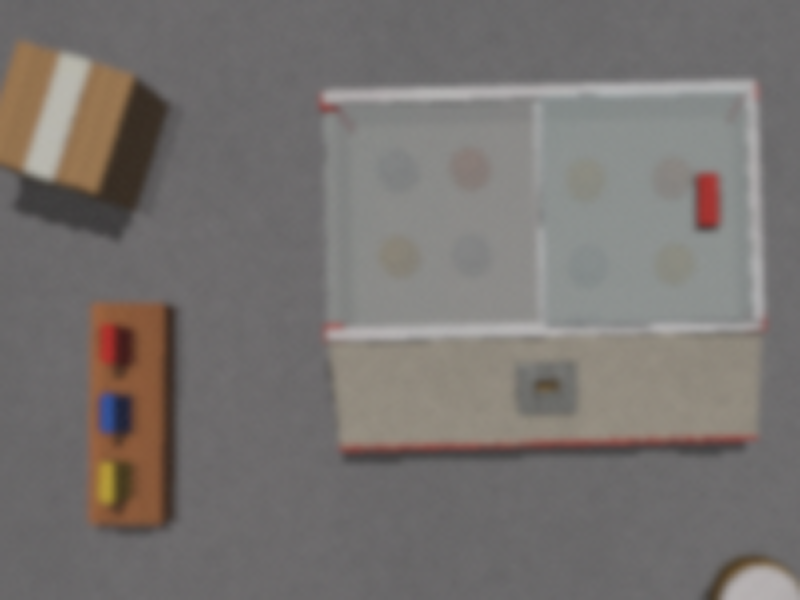

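View pics/scene_z.png

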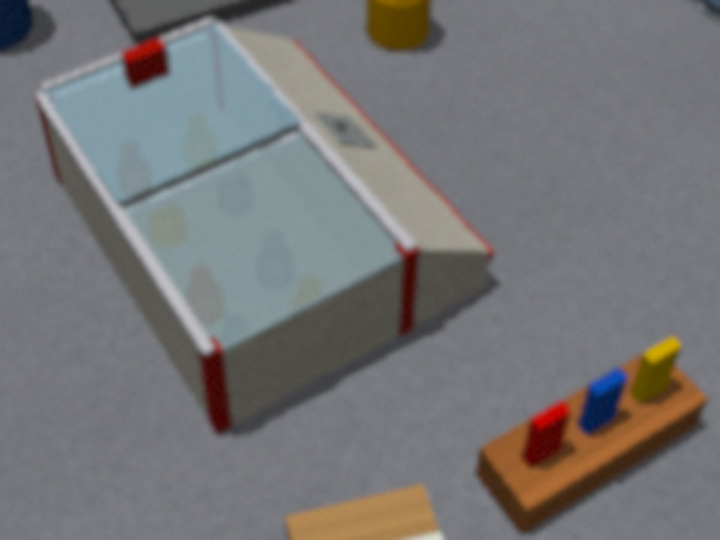

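```bash
python3 - <<'E'
from h import *
T=pickle.load(open('top.pkl','rb'));S=pickle.load(open('scene.pkl','rb'))
PT,PS=cloud(T),cloud(S)
def t(x,y):return [x/4-.375+130,y/4-.375+120]
def s(x,y):return [x/3-.33+180,y/3-.33+190]
# table depth check
for P,n in((PT,'T'),(PS,'S')):
    m=(abs(P[...,0]-.45)<.05)&(abs(P[...,1]-.15)<.05);print(n,'table z',np.median(P[m][:,2]),P[m][:,2].std(),m.sum())
# case top corners
cc=onplane(T,[t(322,92),t(757,83),t(764,328),t(326,337)],.1);print('case top',cc.round(4))
print('front edge',onplane(T,[t(343,452),t(755,440)],.045).round(4))
e=cc[0]-cc[1];print('yaw of y', np.arctan2(-e[0],e[1]), 'rack/back');e=cc[3]-cc[2];print(np.arctan2(-e[0],e[1]))
rk=onplane(T,[t(90,303),t(166,303),t(166,525),t(90,525)],.036);print('rack',rk.round(4),rk.mean(0))
lk=[t(516,362),t(577,362),t(577,414),t(517,414)]
print('lock T pix',np.mean(lk,0)); 
ls=[s(314,113),s(350,116),s(377,150),s(340,147)]
print('tri lock',tri(T,np.mean(lk,0),S,np.mean(ls,0)))
print('tri keyhole',tri(T,t(546,385),S,s(341,129)))
print('tri tab top',tri(T,t(708,201),S,s(144,55)))
for P,n in((PT,'T'),(PS,'S')):
    # slope plane fit
    m=(P[...,0]>.50)&(P[...,0]<.545)&(abs(P[...,1]-.02)<.1)&(P[...,2]>.03)&(P[...,2]<.1)
    q=P[m];c=np.median(q,0);u,_,vt=np.linalg.svd(q-q.mean(0),full_matrices=False);nn=vt[2]*np.sign(vt[2,2]);print(n,'slope',q.mean(0),nn,np.degrees(np.arccos(nn[2])),m.sum(),((q-q.mean(0))@nn).std())
u,v=np.round(np.mean(lk,0)).astype(int);print(np.median(PT[v-5:v+6,u-6:u+7].reshape(-1,3),0),PT[v,u])
print('tray',onplane(T,[[355,192],[407,195],[404,249],[351,248]],.022).round(3))
for nm,p in (('filter',[396,148]),('carton',[147,150]),('tin',[320,271])):
  print(nm,PT[p[1],p[0]])
print(proj(T,[[.154,.657,0]]))
E
```

```text
T table z 0.0005555025881498065 0.013326549299009973 1279
S table z 0.0003000419217718751 0.011587181172122913 1388
case top [[ 0.7173  0.1586  0.1   ]
 [ 0.7212 -0.1222  0.1   ]
 [ 0.5625 -0.1244  0.1   ]
 [ 0.5591  0.1561  0.1   ]]
front edge [[ 0.4847  0.1528  0.045 ]
 [ 0.4903 -0.1239  0.045 ]]
yaw of y 0.01386094407145183 rack/back
0.012298152208525455
rack [[0.587  0.3261 0.036 ]
 [0.5865 0.2741 0.036 ]
 [0.4362 0.274  0.036 ]
 [0.4365 0.3257 0.036 ]] [0.51154302 0.30000731 0.036     ]
lock T pix [266.3125 216.625 ]
tri lock (array([0.52613215, 0.01541338, 0.06840227]), np.float64(0.0004447417573049888))
tri keyhole (array([0.52881821, 0.01533302, 0.0724668 ]), np.float64(0.002350148030425287))
tri tab top (array([ 0.64204238, -0.08768736,  0.1239327 ]), np.float64(0.0013367305013603985))
T slope [0.52252109 0.01949099 0.06559886] [-0.58434808 -0.00904357  0.81145273] 35.76188907407215 1297 0.0023783731870446775
S slope [0.52297563 0.02635326 0.06584113] [-0.57844313 -0.0152623   0.81557992] 35.35525623469193 734 0.0010081077441588206
[0.52506455 0.01650977 0.06707594] [0.52522131 0.01650977 0.05616484]
tray [[ 0.593 -0.229  0.022]
 [ 0.583 -0.375  0.022]
 [ 0.434 -0.363  0.022]
 [ 0.439 -0.216  0.022]]
filter [ 0.70155835 -0.32473228  0.09499356]
carton [0.70008332 0.32252286 0.09875829]
tin [ 0.38173662 -0.12440657  0.06660837]
[[ 40.2401986  350.83522271]]
```

```bash
cat >> h.py <<'E'
from scipy.spatial.transform import Rotation as Rn
PSI=0.0132
MOUTH=np.array([.526,.0155,.070])
A=np.radians(35)
RL=Rn.from_euler('z',PSI).as_matrix()@np.array([[np.cos(A),0,-np.sin(A)],[0,1,0],[np.sin(A),0,np.cos(A)]])
KX={'a':.5565,'b':.4665,'c':.5115}
FLIP=1
def tool(key_R,th=0):  # tool rotation for key frame: x_t=FLIP*y_k, z_t=-z_k
    x=FLIP*key_R[:,1];z=-key_R[:,2];y=np.cross(z,x)
    return Rn.from_matrix(np.c_[x,y,z])*Rn.from_euler('z',th)
def rpy(R): return R.as_euler('xyz')
E
python3 - <<'E'
import h
from h import *
from plant import robot
for F in(1,-1):
    h.FLIP=F
    print(F)
    for n,p,R in [('pick',[.5115,.3,.057],tool(np.eye(3))),('high',[.5115,.3,.15],tool(np.eye(3))),('lock',MOUTH+.039*RL[:,2],tool(RL)),('lockhi',MOUTH+.08*RL[:,2],tool(RL)),('in',MOUTH+.021*RL[:,2],tool(RL)),('turn1.6',MOUTH+.021*RL[:,2],tool(RL,1.6)),
      ('tray',[.52,-.3,.06],tool(RL)),('tab',[.642,-.13,.13],tool(np.eye(3)))]:
        q=robot.inverse_kinematics(p,rpy(R));print(n,None if q is None else np.round(q,2))
E
```

```text
1
pick [-0.64  0.55  0.05  1.89 -0.04  0.7   1.  ]
high [-0.66  0.43  0.07  1.83 -0.04  0.88  1.01]
lock None
lockhi None
in None
turn1.6 None
tray [ 1.49  0.87 -1.17  2.16  1.63  0.39  0.77]
tab [-0.21  0.58  0.5   1.71 -0.34  0.93  1.99]
-1
pick [-1.02  0.62  0.57  1.91 -0.48  0.75 -1.74]
high [-1.07  0.49  0.64  1.86 -0.37  0.91 -1.83]
lock None
lockhi None
in None
turn1.6 [ 0.2   0.35 -0.42  2.43  2.37  0.31  0.65]
tray [ 1.49  0.87 -1.17  2.16  1.63  0.39 -2.37]
tab [-0.49  0.75  0.98  1.73 -0.7   1.06 -0.84]
```

```bash
cat > fk.py <<'E'
import numpy as np
from scipy.spatial.transform import Rotation as Rn
# product of exponentials: axes w_i, points p_i fitted
W0=np.array([[0,0,-1],[0,1,0],[0,0,-1],[0,1,0],[0,0,-1],[0,1,0],[0,0,-1.]])
def fk(q,prm):
    sg=prm[0:0]
    P=prm[:21].reshape(7,3); home=prm[21:24]; rh=Rn.from_rotvec(prm[24:27])
    W=WS
    R=Rn.identity();t=np.zeros(3)
    for i in range(7):
        r=Rn.from_rotvec(W[i]*q[i])
        t=t+R.apply(P[i]-r.apply(P[i])); R=R*r
    return t+R.apply(home),R*rh
WS=W0
LO=np.array([-2.59,-.33,-1.39,.1,-1.04,.21,-2.66]);HI=np.array([2.59,1.99,1.29,2.45,4.18,1.99,2.66])
E
python3 - <<'E'
from plant import robot
import numpy as np,pickle
from scipy.spatial.transform import Rotation as Rn
rng=np.random.default_rng(0);D=[]
for i in range(400):
    r=rng.uniform(.35,.9);a=rng.uniform(-1,2);z=rng.uniform(.05,.6)
    R=Rn.from_euler('xyz',[np.pi,0,rng.uniform(-3,3)])*Rn.from_rotvec(rng.normal(0,.5,3))
    p=[r*np.cos(a),r*np.sin(a),z];q=robot.inverse_kinematics(p,R.as_euler('xyz'))
    if q is not None:D.append((np.array(q),np.array(p),R.as_matrix()))
print(len(D),robot.sense()['t']);pickle.dump(D,open('ik.pkl','wb'))
import fk,itertools
from scipy.optimize import least_squares
x0=np.zeros(27);x0[:21]=np.array([[0,0,0],[0,0,.3],[0,0,.3],[0,0,.7],[0,0,.7],[0,0,1.1],[0,0,1.1]]).ravel();x0[21:24]=[0,0,1.3]
best=None
for sg in itertools.product([1,-1],repeat=4):
    W=fk.W0.copy();W[2]*=sg[0];W[4]*=sg[1];W[6]*=sg[2];
    if sg[3]<0: continue
    fk.WS=W
    def res(x):
        o=[]
        for q,p,R in D[:60]:
            t,r=fk.fk(q,x);o+=list(t-p)+list((r.as_matrix()-R).ravel()*.3)
        return np.array(o)
    s=least_squares(res,x0,max_nfev=30)
    print(sg,s.cost)
    if best is None or s.cost<best[0]:best=(s.cost,W,s.x)
print(best[2].round(3));pickle.dump(best,open('fk.pkl','wb'))
E
```

```text
307 0.1
(1, 1, 1, 1) 21.59999999999999
(1, 1, -1, 1) 9.03222238586045
(1, -1, 1, 1) 7.177867631511921
(1, -1, -1, 1) 13.063916687957299
(-1, 1, 1, 1) 8.956735486614193
(-1, 1, -1, 1) 14.589714367249424
(-1, -1, 1, 1) 12.443973198059357
(-1, -1, -1, 1) 12.54818284395097
[ 2.50000000e-02  1.40000000e-02  8.99068523e+05  9.40000000e-02
  2.22384578e+06  1.10000000e-01  4.00000000e-03 -2.50000000e-02
 -2.09233904e+06  1.81000000e-01 -1.20466451e+06  6.66000000e-01
  3.77000000e-01 -7.40000000e-02 -2.43830322e+05  8.80000000e-02
  4.07764759e+06  1.04400000e+00  1.85000000e-01 -1.60000000e-02
 -3.57670535e+06  2.01000000e-01 -2.20000000e-02  1.24400000e+00
 -2.03000000e-01 -1.16000000e-01 -3.10900000e+00]
```

```bash
cat > fit.py <<'E'
import numpy as np,pickle,itertools
from scipy.spatial.transform import Rotation as Rn
from scipy.optimize import least_squares
D=pickle.load(open('ik.pkl','rb'))
Q=np.array([d[0] for d in D]);P=np.array([d[1] for d in D]);RM=np.array([d[2] for d in D])
def chain(x,Q):
    W=x[:21].reshape(7,3);W=W/np.linalg.norm(W,axis=1)[:,None]
    R=[Rn.identity(len(Q))]
    for i in range(7):R.append(R[-1]*Rn.from_rotvec(Q[:,i:i+1]*W[i]))
    return R,Rn.from_rotvec(x[21:24])
def res(x):
    R,h=chain(x,Q);return ((R[-1]*h).as_matrix()-RM).ravel()
if __name__=="__main__":
    best=None
    base=np.array([[0,0,-1],[0,1,0],[0,0,-1],[0,1,0],[0,0,-1],[0,1,0],[0,0,-1.]])
    for sg in itertools.product([1,-1],repeat=6):
        for rz in(0,np.pi/2):
            W=base*np.r_[1,sg][:,None];x0=np.r_[W.ravel(),Rn.from_euler('z',rz).as_rotvec()]+.01
            s=least_squares(res,x0,max_nfev=40)
            if best is None or s.cost<best[0]:best=(s.cost,s.x);print(sg,rz,s.cost,flush=True)
        if best[0]<.01:break
    x=best[1];R,h=chain(x,Q);W=x[:21].reshape(7,3);print((W/np.linalg.norm(W,axis=1)[:,None]).round(4),h.as_euler('xyz'))
    A=np.zeros((len(Q),3,24))
    for i in range(7):A[:,:,3*i:3*i+3]=R[i].as_matrix()-R[i+1].as_matrix()
    A[:,:,21:]=R[7].as_matrix()
    sol=np.linalg.lstsq(A.reshape(-1,24),P.ravel(),rcond=1e-8)[0]
    e=A.reshape(-1,24)@sol-P.ravel();print(sol.reshape(8,3).round(4),abs(e).max())
    pickle.dump((x,sol),open('fk.pkl','wb'))
E
timeout 500 python3 fit.py
```

```text
(1, 1, 1, 1, 1, 1) 0 490.09696034384353
(1, 1, 1, 1, 1, 1) 1.5707963267948966 8.829617808588009e-20
[[-0. -0. -1.]
 [-0.  1.  0.]
 [-0.  0. -1.]
 [ 0.  1.  0.]
 [ 0.  0. -1.]
 [ 0.  1.  0.]
 [-0.  0. -1.]] [-6.08180173e-12 -2.21289653e-12  3.14159265e+00]
[[-0.      0.      0.    ]
 [ 0.     -0.      0.2377]
 [ 0.     -0.0264 -0.    ]
 [-0.     -0.      0.7919]
 [ 0.     -0.0418 -0.    ]
 [ 0.     -0.      1.2587]
 [-0.     -0.0422 -0.    ]
 [-0.     -0.0422  1.5536]] 8.481182423025757e-11
```

```bash
cat > kin.py <<'E'
import numpy as np,pickle,os
from scipy.spatial.transform import Rotation as Rn
from scipy.optimize import least_squares
x,sol=pickle.load(open('fk.pkl','rb'))
W=np.round(x[:21].reshape(7,3));PP=sol.reshape(8,3);RH=Rn.from_rotvec(x[21:24])
LO=np.array([-2.59,-.33,-1.39,.1,-1.04,.21,-2.66]);HI=np.array([2.59,1.99,1.29,2.45,4.18,1.99,2.66])
def fk(q):
    R=Rn.identity();t=np.zeros(3)
    for i in range(7):
        r=Rn.from_rotvec(W[i]*q[i]);t=t+R.apply(PP[i]-r.apply(PP[i]));R=R*r
    return t+R.apply(PP[7]),R*RH
def ik(p,R,q0,reg=.003,ref=None):
    ref=q0 if ref is None else ref
    def f(q,reg=reg):
        t,r=fk(q);return np.r_[(t-p)*3,(R.inv()*r).as_rotvec(),reg*(q-ref)]
    lo,hi=LO+.03,HI-.03
    s=least_squares(f,np.clip(q0,lo+1e-6,hi-1e-6),bounds=(lo,hi),max_nfev=60)
    s=least_squares(lambda q:f(q,1e-6),s.x,bounds=(lo,hi),max_nfev=30)
    ok=np.abs(f(s.x,0)).max()<2e-4
    return s.x if ok else None
E
python3 - <<'E'
import h
from h import *
from kin import *
rng=np.random.default_rng(1)
zl=RL[:,2]
for F in(1,-1):
    h.FLIP=F;sols=[]
    for k in range(25):
        q0=rng.uniform(LO,HI);q=ik(MOUTH+.021*zl,tool(RL),q0)
        if q is None: continue
        qt=ik(MOUTH+.021*zl,tool(RL,1.6),q)
        qh=ik(MOUTH+.08*zl,tool(RL),q)
        qp=ik(np.array([.5115,.3,.057]),tool(np.eye(3)),q) if qh is not None else None
        sols.append(q)
        print(F,q.round(2),'| turn',None if qt is None else (qt-q).round(2),'| hi',None if qh is None else (qh-q).round(2),'| pick',None if qp is None else (qp-q).round(2))
E
```

```text
1 [ 0.35  1.7  -1.36  1.94  0.88  0.25  1.94] | turn [ 0.    0.   -0.    0.   -0.    0.   -0.53] | hi None | pick None
1 [-0.41  0.5  -1.36  1.24  1.75  1.09  0.9 ] | turn [-0.01 -0.   -0.    0.    0.   -0.01 -0.53] | hi [ 0.   -0.04  0.03  0.02  0.04  0.01  0.05] | pick [-0.18 -0.01  0.01 -0.28  0.05  0.07 -0.2 ]
1 [-0.35  0.53 -1.3   1.24 -0.36  1.16  0.86] | turn [-0.06 -0.03 -0.05  0.    0.02 -0.07 -0.49] | hi [ 0.01 -0.04  0.03  0.02  0.04  0.02  0.07] | pick [-0.19 -0.01  0.01 -0.28  0.04  0.07 -0.18]
1 [-1.47  1.    1.12  1.91  3.08  1.32 -1.7 ] | turn [-0.19  0.   -0.14  0.01  0.11  0.   -0.3 ] | hi [-0.03  0.04 -0.03 -0.02 -0.02  0.1  -0.03] | pick [-0.28  0.02 -0.01  0.28 -0.02  0.07 -0.19]
1 [ 2.1  -0.3   0.47  1.25 -0.74  0.66  2.09] | turn [ 0.    0.    0.    0.    0.   -0.   -0.53] | hi [ 0.03  0.02 -0.06  0.02 -0.03  0.    0.  ] | pick [-0.35  0.    0.06 -0.28 -0.1   0.05  0.01]
1 [ 0.15  0.56  1.19  1.21  1.48  1.29 -1.79] | turn [-0.2   0.02 -0.15  0.01  0.11  0.05 -0.29] | hi [-0.03 -0.03 -0.03  0.02 -0.04  0.08 -0.07] | pick [-0.27 -0.02 -0.   -0.28 -0.05  0.05 -0.
[... 5604 characters left out ...]
-0.  ] | hi [-0.01  0.04 -0.01  0.02 -0.    0.1  -0.  ] | pick [-0.35  0.03 -0.07 -0.29  0.1   0.05 -0.  ]
-1 [ 1.08 -0.2  -0.62  1.2   2.81  0.39 -2.03] | turn [ 0.09  0.07 -0.11  0.   -0.02 -0.15 -0.45] | hi [-0.08  0.03  0.06  0.02  0.03 -0.03 -0.04] | pick [-0.15 -0.05 -0.02 -0.28  0.15  0.18 -0.47]
-1 [ 1.06 -0.3   0.56  1.94  0.21  0.64 -0.01] | turn [ 0.02  0.1  -0.1  -0.   -0.   -0.22 -0.47] | hi [-0.04  0.02  0.05 -0.02  0.03  0.   -0.  ] | pick [-0.15  0.   -0.06  0.28  0.11  0.06 -0.35]
-1 [-1.36  1.01  0.13  1.24  1.45  1.29  1.35] | turn [-0.19 -0.02 -0.15 -0.01  0.11  0.05 -0.29] | hi [-0.03  0.04 -0.04  0.01 -0.04  0.08 -0.07] | pick [-0.25  0.03  0.04 -0.28 -0.06  0.03 -0.23]
```

```bash
sed -i 's|^W=np.round(x\[:21\].reshape(7,3))|W=x[:21].reshape(7,3);W=np.round(W/np.linalg.norm(W,axis=1)[:,None])|' kin.py
cat > search.py <<'E'
import h
from h import *
from kin import *
rng=np.random.default_rng(1)
zl=RL[:,2]
q=np.array([-1.37, 0.469, -0.049, 1.532, 0.024, 1.141, -0.082]);print(fk(q)[0])
for F in(1,-1):
    h.FLIP=F
    for k in range(50):
        q0=rng.uniform(LO,HI);q=ik(MOUTH+.021*zl,tool(RL),q0)
        if q is None: continue
        qt=ik(MOUTH+.021*zl,tool(RL,1.6),q)
        qh=ik(MOUTH+.08*zl,tool(RL),q)
        if qh is None or qt is None: continue
        qp=ik(np.array([.5115,.3,.057]),tool(np.eye(3)),q)
        qr=ik(np.array([.52,-.3,.06]),tool(RL),q)
        print(F,q.round(2),'| turn',(qt-q).round(2),'| hi',(qh-q).round(2),'| pick',None if qp is None else (qp-q).round(2),'|tray',None if qr is None else (qr-q).round(2))
E
python3 search.py
```

```text
[0.15342587 0.65758998 0.2422783 ]
```

```bash
cat > s2.py <<'E'
import h
from h import *
from kin import *
rng=np.random.default_rng(2)
zl=RL[:,2]
lo,hi=LO,HI
# q7-free reach: for several tilts
for tilt in (0,10,20,25,30,35):
    z=np.array([np.sin(np.radians(tilt)),0,-np.cos(np.radians(tilt))]);z=Rn.from_euler('z',PSI).apply(z)
    p=MOUTH+.07*zl-0.0 -.049*z*-1*-1   # placeholder
    p=MOUTH+.021*zl
    out=[]
    for k in range(30):
        q0=rng.uniform(LO,HI)
        def f(q):
            t,r=fk(q);return np.r_[(t-p)*3,r.as_matrix()[:,2]-z]
        s=least_squares(f,q0,bounds=(lo,hi),max_nfev=60)
        if abs(s.fun).max()<1e-3: 
            R=fk(s.x)[1].as_matrix();out.append(np.r_[s.x,s.x[6]+0*R[0,0]])
    print(tilt,len(out));[print('  ',o[:7].round(2)) for o in out[:6]]
E
python3 s2.py
```

```text
0 21
   [ 0.15  0.43 -0.32  2.04  0.21  0.7  -2.66]
   [-0.47  0.44  0.45  2.08 -0.29  0.69 -1.61]
   [-0.28  0.41  0.21  2.07 -0.14  0.68 -2.06]
   [ 0.45  0.51 -0.72  2.02  0.48  0.78 -2.66]
   [ 0.4   0.49 -0.65  2.03  0.43  0.76 -1.36]
   [ 0.24  0.45 -0.44  2.04  0.28  0.72  2.66]
10 27
   [ 0.16  0.37 -0.34  2.16  0.32  0.48 -2.62]
   [ 0.7   0.58 -1.05  2.13  0.89  0.71  2.41]
   [ 0.33  0.41 -0.55  2.15  0.49  0.52  2.66]
   [ 0.27  0.39 -0.47  2.15  0.43  0.5  -0.31]
   [ 0.13  0.37 -0.3   2.16  0.29  0.47 -0.56]
   [ 0.86  0.83 -1.37  2.12  1.15  0.99  1.71]
20 23
   [ 0.5   0.42 -0.75  2.25  1.02  0.39 -2.66]
   [ 0.88  0.77 -1.36  2.24  1.37  0.84  2.65]
   [ 0.76  0.57 -1.11  2.24  1.24  0.6  -2.64]
   [-0.04  0.32 -0.12  2.28  0.39  0.21  0.69]
   [ 0.72  0.54 -1.05  2.25  1.21  0.56  2.49]
   [ 0.59  0.45 -0.87  2.25  1.09  0.45 -2.46]
25 24
   [ 0.6   0.45 -0.88  2.31  1.4   0.4   2.66]
   [ 0.83  0.63 -1.22  2.3   1.49  0.65  1.81]
   [ 0.86  0.68 -1.27  2.3   1.5   0.71 -2.52]
   [ 0.44  0.39 -0.69  2.31  1.34  0.31  2.65]
   [ 0.29  0.35 -0.5   2.32  1.27  0.23  2.66]
   [ 0.72  0.53 -1.05  2.3   1.44  0.52 -0.7 ]
30 28
   [ 0.52  0.42 -0.79  2.36  1.77  0.36 -1.7 ]
   [ 0.66  0.48 -0.97  2.36  1.73  0.46  0.05]
   [ 0.91  0.78 -1.38  2.35  1.71  0.83 -2.46]
   [ 0.84  0.65 -1.24  2.35  1.71  0.68 -1.01]
   [ 0.66  0.48 -0.96  2.36  1.73  0.46  0.24]
   [ 0.9   0.76 -1.35  2.35  1.71  0.8   2.66]
35 25
   [ 0.91  0.82 -1.39  2.4   1.88  0.89 -2.48]
   [ 0.88  0.75 -1.33  2.4   1.89  0.81 -2.42]
   [ 0.8   0.62 -1.18  2.41  1.93  0.67  0.  ]
   [-0.1   0.32 -0.07  2.45  2.72  0.26  2.64]
   [ 0.79  0.6  -1.15  2.41  1.94  0.64 -1.78]
   [-0.02  0.32 -0.16  2.45  2.62  0.27 -1.62]
```

```bash
cat > g.py <<'E'
import h
from h import *
GH=.005   # grasp point above handle middle
def pose(keyR,g,beta,F,th=0):
    """keyR: key frame before turning; g grasp point; beta tilt about key y; th clockwise turn"""
    K=keyR@Rn.from_euler('z',-th).as_matrix()
    z=-K[:,2]*np.cos(beta)-K[:,0]*np.sin(beta)   # rack: leans back toward base for beta>0
    x=F*K[:,1]; R=Rn.from_matrix(np.c_[x,np.cross(z,x),z])
    return g+.008*z,R
E
cat > s3.py <<'E'
from g import *
from kin import *
rng=np.random.default_rng(3)
zl=RL[:,2]
for b in (0,10,15,20,25):
  for F in(1,-1):
    be=np.radians(b);n=0;good=[]
    for k in range(40):
        q=ik(*pose(RL,MOUTH+.072*zl,be,F),rng.uniform(LO,HI))
        if q is None: continue
        n+=1;path=[q]
        for d,th in((.048,0),(.030,0),(.03,.3),(.03,.6),(.03,.9),(.03,1.2),(.03,1.5)):
            qq=ik(*pose(RL,MOUTH+d*zl,be,F,th),path[-1])
            if qq is None: break
            path.append(qq)
        good.append((len(path),path))
    good.sort(key=lambda t:-t[0])
    print(b,F,n,[x[0] for x in good][:12])
    if good:
        for l,p in good[:2]:print('   ',p[0].round(2),p[min(2,l-1)].round(2),p[-1].round(2))
E
python3 s3.py
```

```text
0 1 0 []
0 -1 0 []
10 1 18 [8, 8, 8, 8, 8, 8, 8, 8, 8, 8, 8, 8]
    [ 0.48  0.27 -0.71  2.34  1.01  0.28  0.48] [ 0.35  0.36 -0.57  2.32  1.3   0.26  0.2 ] [ 0.99  0.71 -1.26  2.39  1.95  0.5  -1.66]
    [ 0.33  0.24 -0.54  2.35  0.9   0.24  0.58] [ 0.31  0.35 -0.52  2.32  1.28  0.24  0.21] [ 0.99  0.71 -1.26  2.39  1.95  0.5  -1.66]
10 -1 15 [1, 1, 1, 1, 1, 1, 1, 1, 1, 1, 1, 1]
    [ 0.33  0.24 -0.54  2.35  0.9   0.24 -2.57] [ 0.33  0.24 -0.54  2.35  0.9   0.24 -2.57] [ 0.33  0.24 -0.54  2.35  0.9   0.24 -2.57]
    [ 0.33  0.24 -0.54  2.35  0.9   0.24 -2.57] [ 0.33  0.24 -0.54  2.35  0.9   0.24 -2.57] [ 0.33  0.24 -0.54  2.35  0.9   0.24 -2.57]
15 1 26 [8, 8, 8, 8, 8, 8, 8, 8, 8, 8, 8, 8]
    [ 0.92  0.56 -1.32  2.27  1.16  0.68  0.39] [ 0.82  0.63 -1.21  2.25  1.29  0.68  0.3 ] [ 1.09  0.83 -1.36  2.37  1.86  0.5  -1.47]
    [-0.12  0.21 -0.02  2.32  0.19  0.27  1.27] [ 0.11  0.33 -0.28  2.28  0.6   0.24  0.87] [ 1.08  0.8  -1.33  2.37  1.88  0.47 -1.5 ]
15 -1 23 [4, 4, 4, 4, 4, 4, 4, 4, 4, 4, 4, 4]
    [ 0.25  0.24 -0.44  2.3   0.51  0.32 -2.18] [ 0.13  0.33 -0.31  2.28  0.64  0.2
[... 758 characters left out ...]
27 -0.65  0.37 -1.04] [ 0.24  0.35 -0.22  2.29 -1.01  0.26 -1.37]
25 1 22 [8, 8, 8, 8, 8, 8, 8, 8, 8, 8, 8, 8]
    [ 0.65  0.4  -0.93  2.17  0.62  0.64  0.88] [ 0.56  0.48 -0.84  2.14  0.73  0.6   0.8 ] [ 1.19  0.9  -1.35  2.33  1.63  0.33 -1.12]
    [ 0.9   0.66 -1.36  2.16  0.97  0.89  0.57] [ 0.82  0.73 -1.26  2.13  1.06  0.87  0.52] [ 1.19  0.9  -1.35  2.33  1.63  0.33 -1.12]
25 -1 20 [6, 6, 6, 6, 6, 6, 6, 6, 6, 6, 6, 6]
    [ 0.49  0.34 -0.73  2.17  0.47  0.59 -2.13] [ 0.41  0.43 -0.65  2.15  0.57  0.54 -2.21] [ 0.8   0.51 -0.87  2.22  0.09  0.27 -2.38]
    [ 0.9   0.66 -1.36  2.16  0.97  0.89 -2.57] [ 0.82  0.73 -1.26  2.13  1.06  0.87 -2.62] [ 0.88  0.56 -0.98  2.22  0.36  0.29 -2.63]
```

```bash
cat > plan.py <<'E'
from g import *
from kin import *
BE=np.radians(20);F=1
zl=RL[:,2]
Q0=np.array([-1.37, 0.469, -0.049, 1.532, 0.024, 1.141, -0.082])
RZ=.036+.025+GH
def rackpose(k,dz=0): return pose(np.eye(3),np.array([KX[k],.300,RZ+dz]),BE,F)
def lockpose(d,th=0,off=(0,0)): return pose(RL,MOUTH+d*zl+RL[:,0]*off[0]+RL[:,1]*off[1],BE,F,th)
def tip(q):
    t,R=fk(q);z=R.as_matrix()[:,2];x=R.as_matrix()[:,0]
    g=t-.008*z
    # key -z from tool: rotate tool z by beta about tool x
    for s in(1,-1):
        kz=-Rn.from_rotvec(s*BE*x).apply(z)
        if s==1:a=g-.06*kz
        else:b=g-.06*kz
    return a,b
E
python3 - <<'E'
from plan import *
q=Q0
seq=[('rackhi a',rackpose('a',.10)),('rack a',rackpose('a')),('rackhi2',rackpose('a',.10)),('lockhi',lockpose(.075)),('wrong',lockpose(.048)),('in',lockpose(.03)),('t.5',lockpose(.03,.5)),('t1',lockpose(.03,1)),('t1.5',lockpose(.03,1.5))]
for n,(p,R) in seq:
    qn=ik(p,R,q)
    if qn is None:print(n,'FAIL');continue
    mm=[np.r_[fk(q+(qn-q)*s)[0]] for s in np.linspace(0,1,6)]
    print(n,qn.round(2),p.round(3),'minz',min(m[2] for m in mm).round(3), 'tips',*[t.round(3) for t in tip(qn)])
    if n=='lockhi':
        for s in np.linspace(0,1,9):print('    ',fk(q+(qn-q)*s)[0].round(3),*[t.round(3) for t in tip(q+(qn-q)*s)])
    q=qn
q=ik(*lockpose(.075),Q0)
tp=pose(RL,np.array([.50,-.29,.09]),BE,F)
for d in (.06,.075,.10,.13):
    a=ik(*lockpose(d),np.array([.3,.3,-.5,2.2,.6,.5,.9]));print(d,a)
for nm,P in (('tray RL',tp),('tray vert',pose(np.eye(3),np.array([.50,-.29,.09]),BE,F))):
    a=ik(*P,np.array([.3,.3,-.5,2.2,.6,.5,.9]));print(nm,a)
E
```

```text
rackhi a [-0.44  0.63 -0.08  1.51 -0.12  1.32  1.11] [0.554 0.3   0.158] minz 0.158 tips [0.518 0.3   0.12 ] [0.557 0.3   0.106]
rack a [-0.44  0.74 -0.08  1.56 -0.12  1.15  1.13] [0.554 0.3   0.058] minz 0.058 tips [0.518 0.3   0.02 ] [0.557 0.3   0.006]
rackhi2 [-0.44  0.63 -0.08  1.51 -0.12  1.32  1.11] [0.554 0.3   0.158] minz 0.058 tips [0.518 0.3   0.12 ] [0.556 0.3   0.106]
lockhi [-0.16  0.22  0.03  2.26  0.06  0.4   1.39] [0.485 0.015 0.124] minz 0.124 tips [0.478 0.015 0.072] [0.517 0.015 0.082]
     [0.554 0.3   0.158] [0.518 0.3   0.12 ] [0.556 0.3   0.106]
     [0.557 0.262 0.15 ] [0.524 0.263 0.109] [0.564 0.262 0.098]
     [0.557 0.223 0.143] [0.528 0.224 0.1  ] [0.568 0.224 0.092]
     [0.554 0.185 0.138] [0.528 0.186 0.092] [0.569 0.185 0.087]
     [0.547 0.147 0.133] [0.525 0.148 0.085] [0.566 0.148 0.084]
     [0.537 0.11  0.129] [0.518 0.111 0.08 ] [0.559 0.111 0.082]
     [0.523 0.076 0.127] [0.508 0.077 0.076] [0.549 0.076 0.081]
     [0.505 0.044 0.125] [0.494 0.044 0.073] [0.535 0.044 0.081]
     [0.485 0.015 0.124] [0.478 0.015 0.072] [0.517 0.015 0.082]
wron
[... 246 characters left out ...]
.5 [ 0.16  0.34 -0.22  2.25 -0.33  0.27  1.41] [0.511 0.017 0.087] minz 0.084 tips [0.507 0.034 0.038] [0.543 0.016 0.045]
t1 FAIL
t1.5 FAIL
0.06 [ 0.36409021  0.31030407 -0.57660962  2.22939984  0.50915234  0.43583587
  0.97444707]
0.075 [ 0.39174197  0.27677728 -0.60279831  2.23593252  0.46062347  0.45510697
  1.01792987]
0.1 [ 0.42944453  0.21692822 -0.63308498  2.24496138  0.36844796  0.48762267
  1.10184405]
0.13 [ 0.4409186   0.13697182 -0.62641303  2.25344518  0.24066309  0.52962963
  1.22046751]
tray RL [ 1.08029328  0.54356682 -0.72231406  2.03026083  0.49355378  0.49504602
  1.64513226]
tray vert [ 0.69909274  0.68164695 -0.45426216  1.68571362  0.40479691  1.20927816
  1.64134364]
```

```bash
cat >> plan.py <<'E'
SEED=np.array([.75,.50,-1.1,2.2,.9,.66,.65])
E
python3 - <<'E'
from plan import *
def show(a,b):
    for s in np.linspace(0,1,7):
        q=a+(b-a)*s;print('      ',fk(q)[0].round(3),tip(q)[1].round(3))
qh=ik(*lockpose(.075),SEED);print('lockhi',qh.round(2))
q=qh
for n,(p,R) in [('w',lockpose(.048)),('in',lockpose(.03))]+[(f't{t}',lockpose(.03,t)) for t in(.3,.6,.9,1.2,1.4,1.6)]:
    q=ik(p,R,q);print(n,None if q is None else q.round(2))
    if q is None:break
qtray=ik(*pose(RL,np.array([.50,-.29,.12]),BE,F),qh);print('tray',qtray.round(2))
for k in 'abc':
    r=ik(*rackpose(k,.11),qh);r0=ik(*rackpose(k),r);print(k,r.round(2),r0.round(2));
show(r,qh);print();show(Q0,r);print();show(qh,qtray);print();show(qtray,r)
E
```

```text
lockhi [ 0.81  0.45 -1.14  2.22  0.87  0.63  0.65]
w [ 0.73  0.5  -1.06  2.21  0.95  0.61  0.59]
in [ 0.69  0.54 -1.02  2.2   1.    0.6   0.55]
t0.3 [ 0.76  0.54 -1.02  2.2   0.9   0.5   0.41]
t0.6 [ 0.82  0.54 -1.01  2.23  0.8   0.37  0.27]
t0.9 [ 0.87  0.55 -1.01  2.26  0.78  0.24  0.07]
t1.2 [ 1.02  0.66 -1.17  2.3   1.32  0.24 -0.69]
t1.4 [ 1.11  0.79 -1.29  2.34  1.67  0.33 -1.16]
t1.6 [ 1.15  0.88 -1.36  2.37  1.91  0.42 -1.53]
tray [ 1.37  0.7  -1.17  2.    0.86  0.74  1.34]
a [ 0.12  0.88 -1.09  1.46  0.49  1.47  0.59] [ 0.1   0.99 -1.02  1.53  0.58  1.32  0.57]
b [ 0.17  0.79 -1.14  1.67  0.44  1.35  0.5 ] [ 0.12  0.91 -1.05  1.74  0.55  1.19  0.47]
c [ 0.15  0.84 -1.11  1.57  0.47  1.41  0.54] [ 0.11  0.95 -1.03  1.64  0.56  1.25  0.52]
       [0.509 0.3   0.168] [0.511 0.3   0.116]
       [0.524 0.249 0.159] [0.533 0.25  0.108]
       [0.533 0.198 0.151] [0.548 0.198 0.101]
       [0.534 0.147 0.144] [0.555 0.147 0.096]
       [0.526 0.098 0.138] [0.552 0.099 0.092]
       [0.51  0.054 0.131] [0.54  0.054 0.088]
       [0.485 0.015 0.124] [0.517 0.015 0.082]

       [0.153
[... 335 characters left out ...]
5 0.124] [0.517 0.015 0.082]
       [ 0.501 -0.029  0.123] [ 0.533 -0.029  0.081]
       [ 0.512 -0.077  0.122] [ 0.544 -0.077  0.08 ]
       [ 0.518 -0.128  0.12 ] [ 0.55  -0.127  0.078]
       [ 0.519 -0.18   0.118] [ 0.551 -0.18   0.076]
       [ 0.514 -0.235  0.115] [ 0.546 -0.234  0.074]
       [ 0.502 -0.29   0.112] [ 0.534 -0.29   0.071]

       [ 0.502 -0.29   0.112] [ 0.534 -0.29   0.071]
       [ 0.55  -0.206  0.116] [ 0.578 -0.204  0.072]
       [ 0.581 -0.111  0.122] [ 0.605 -0.107  0.076]
       [ 0.593 -0.008  0.13 ] [ 0.613 -0.003  0.081]
       [0.585 0.098 0.14 ] [0.599 0.102 0.09 ]
       [0.557 0.202 0.153] [0.565 0.205 0.101]
       [0.509 0.3   0.168] [0.511 0.3   0.116]
```

```bash
cat > act.py <<'E'
from plan import *
from plant import robot
QLH=ik(*lockpose(.13),SEED)
def snap(n):
    f=robot.grab_frame('scene');pickle.dump(f,open(f'{n}.pkl','wb'));return f
def st(m=''):
    s=robot.sense();p=s['tcp_pos'];print(m,'t',round(s['t'],2),'tcp',p.round(4),'F',s['wrist_force'].round(1),'M',s['torque'].round(2),'op',round(s['opening'],3));return s
def ms(P,**k): return robot.move_straight(P[0],attitude=rpy(P[1]),**k)
def pick(k):
    r=ik(*rackpose(k,.06),SEED)
    robot.move_joints(r);robot.grip(.45,40);st('hover')
    c=ms(rackpose(k),vel=.15,contact_N=8);st(f'down contact {c}')
    robot.grip(0,60);st('gripped')
    ms(rackpose(k,.09),vel=.2);s=st('lifted');return s
E
python3 - <<'E'
from act import *
pick('a')
f=robot.grab_frame('scene');cv2.imwrite('pics/p1.png',cv2.resize(f['image'][200:380,260:480,::-1],None,fx=3,fy=3,interpolation=cv2.INTER_CUBIC))
E
```

```text
hover t 2.62 tcp [0.5537 0.3    0.1185] F [ 0.  -0.2  0.8] M [-0.   -0.34  0.02] op 0.447
down contact False t 3.17 tcp [0.5537 0.3003 0.0585] F [0.5 0.2 0.7] M [ 0.04 -0.33 -0.05] op 0.451
gripped t 3.52 tcp [0.5543 0.3006 0.0598] F [0.9 0.  3.7] M [ 0.06 -0.18 -0.01] op 0.109
lifted t 4.12 tcp [0.5536 0.2993 0.1475] F [-0.9  0.  -1.1] M [ 0.01 -0.42  0.03] op 0.112
```

View pics/p1.png

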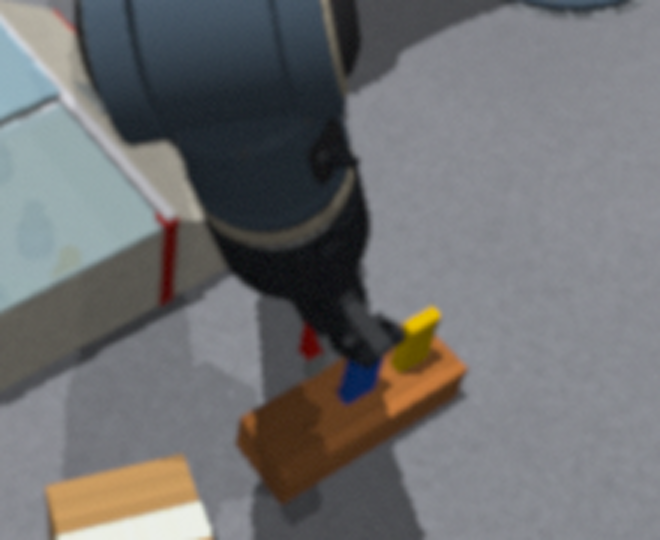

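The red key is out of the rack and in the gripper: its handle and blade show at crop (312,345), and the slot below it is empty. Next I'll go to the lock and look.

```bash
cat >> act.py <<'E'
def look(n,T=(100,120,120,90),tp=(190,150,160,120)):
    for c,(x,y,w,h) in (('scene',tp),('top',(200,160,140,105))):
        f=robot.grab_frame(c);pickle.dump(f,open(f'{n}_{c}.pkl','wb'))
        cv2.imwrite(f'pics/{n}_{c}.png',cv2.resize(f['image'][y:y+h,x:x+w,::-1],None,fx=5,fy=5,interpolation=cv2.INTER_CUBIC))
E
python3 - <<'E'
from act import *
robot.move_joints(QLH);st('LH')
ms(lockpose(.075),vel=.15);st('lockhi'); print(lockpose(.075)[0])
look('l1')
E
```

```text
LH t 5.34 tcp [0.4548 0.0152 0.1694] F [ 0.3 -0.5  0.6] M [-0.01  0.28 -0.  ] op 0.108
lockhi t 5.86 tcp [0.4856 0.0166 0.1239] F [0.4 1.  0.3] M [-0.02  0.34 -0.01] op 0.11
[0.48505589 0.01495951 0.123709  ]
```

View pics/l1_scene.png

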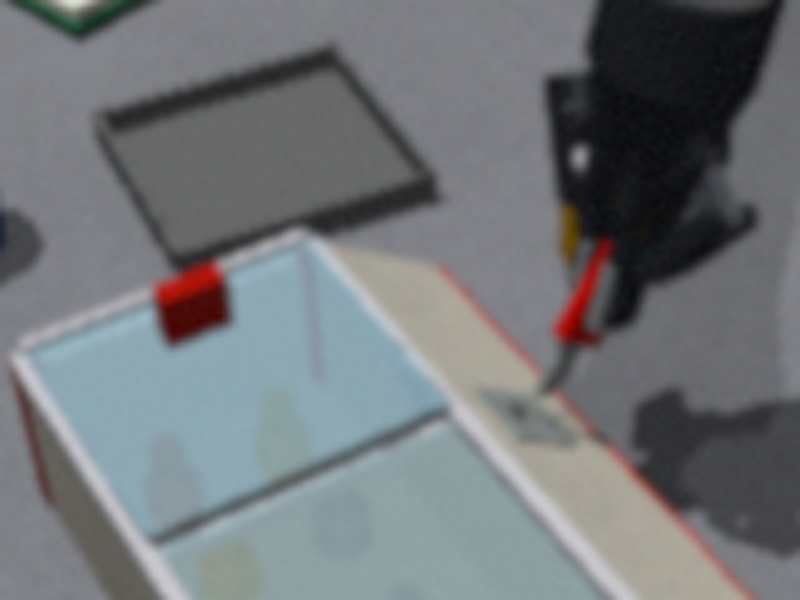

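View pics/l1_top.png

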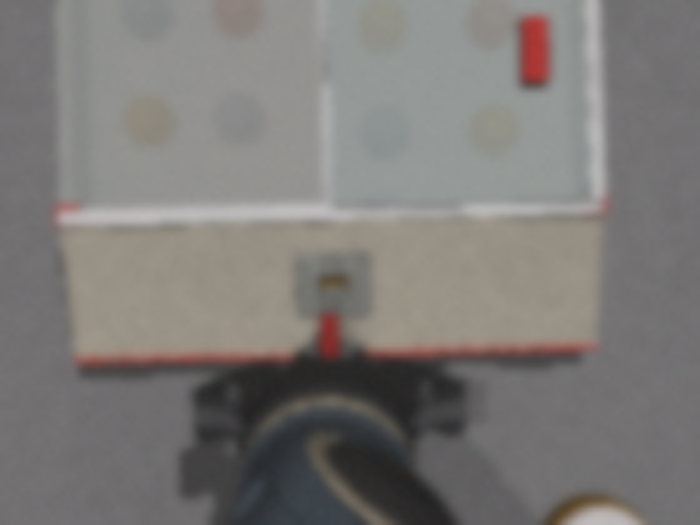

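```bash
python3 - <<'E'
from plan import *
T=pickle.load(open('l1_top.pkl','rb'));S=pickle.load(open('l1_scene.pkl','rb'))
def tc(p):return ((np.array(p)-[200,160]+.4)*5).round(1)
def sc(p):return ((np.array(p)-[190,150]+.4)*5).round(1)
g=MOUTH+.075*zl+np.array([.0005,.0016,0])
for n,X in(('mouth',MOUTH),('tip',g-.06*zl),('hand low',g-.03*zl),('hand top',g+.02*zl),('mouth corners +x+y',MOUTH+.02*RL[:,0]+.02*RL[:,1]),('+x-y',MOUTH+.02*RL[:,0]-.02*RL[:,1]),('-x-y',MOUTH-.02*RL[:,0]-.02*RL[:,1]),('-x+y',MOUTH-.02*RL[:,0]+.02*RL[:,1])):
    print(n,tc(proj(T,[X])[0]),sc(proj(S,[X])[0]))
def med(f,c,r):
    im=f['image'].astype(int);
for nm,f,c,(x0,y0,x1,y1) in (('T',T,tc,(255,215,280,235)),('S',S,sc,(295,195,320,222))):
    h_=cv2.cvtColor(f['image'],cv2.COLOR_RGB2HSV);m=((h_[...,0]<8)|(h_[...,0]>172))&(h_[...,1]>140)
    mm=np.zeros_like(m);mm[y0:y1,x0:x1]=m[y0:y1,x0:x1]
    ys,xs=np.nonzero(mm);print(nm,c([xs.mean(),ys.mean()]),c([xs.min(),ys.min()]),c([xs.max(),ys.max()]))
    for y in np.unique(ys):print('   ',c([xs[ys==y].mean(),y]),(ys==y).sum())
E
```

```text
mouth [333.6 285. ] [526.6 417.1]
tip [330.6 300.1] [543.3 393.6]
hand low [330.7 333.3] [575.5 340.8]
hand top [330.9 392.2] [630.8 250. ]
mouth corners +x+y [294.2 253.8] [520.  439.7]
+x-y [371.1 252.2] [473.4 387.2]
-x-y [372.2 315.5] [532.8 395.8]
-x+y [296.8 317.1] [579.6 446.9]
T [328.2 337.9] [322. 322.] [332. 352.]
    [329.5 322. ] 2
    [329.5 327. ] 2
    [329.5 332. ] 2
    [327. 337.] 3
    [327. 342.] 3
    [327. 347.] 3
    [329.5 352. ] 2
S [584.1 296.6] [557. 237.] [612. 342.]
    [604.5 237. ] 2
    [607. 242.] 3
    [604.5 247. ] 4
    [604.5 252. ] 4
    [599.5 257. ] 4
    [597. 262.] 3
    [594.5 267. ] 2
    [592. 272.] 3
    [592. 277.] 3
    [587. 282.] 3
    [587. 287.] 3
    [584.5 292. ] 4
    [582. 297.] 3
    [579.5 302. ] 4
    [579.5 307. ] 4
    [574.5 312. ] 4
    [572. 317.] 5
    [572. 322.] 5
    [569.5 327. ] 6
    [572. 332.] 7
    [577. 337.] 7
    [572. 342.] 3
```

```bash
python3 - <<'E'
from act import *
for i in range(4):
    st();robot.sleep(.1)
P=lockpose(.075);print(P[0], rpy(P[1]), robot.sense()['tcp_rot'], fk(robot.sense()['joint_pos'])[0])
E
```

```text
t 5.96 tcp [0.4853 0.0159 0.1244] F [-0.  -0.3 -0.6] M [-0.05  0.32  0.03] op 0.109
 t 6.06 tcp [0.4852 0.0151 0.1244] F [ 0.7 -0.2 -1.3] M [ 0.01  0.38 -0.01] op 0.112
 t 6.16 tcp [0.4851 0.0148 0.1243] F [-0.1  0.4 -1. ] M [-0.    0.29  0.03] op 0.105
 t 6.26 tcp [0.4851 0.0147 0.1241] F [-0.6 -0.1  0.6] M [-0.05  0.35 -0.03] op 0.107
[0.48505589 0.01495951 0.123709  ] [2.87979327e+00 2.22044605e-16 1.58399633e+00] [2.87943224e+00 3.07528664e-04 1.58356441e+00] [0.4850608  0.01470041 0.12391222]
```

```bash
cat >> act.py <<'E'
def depth(s=None):
    s=s or robot.sense()
    z=Rn.from_euler('xyz',s['tcp_rot']).as_matrix()[:,2]
    g=s['tcp_pos']-.008*z; d=(g-MOUTH)@RL; return (d*1000).round(1)  # x,y,z; tip depth=60-z
def insert(off=(0,0),N=6,vel=.04):
    c=ms(lockpose(.0295,0,off),vel=vel,contact_N=N);s=st(f'ins {c}');print('key axis off xy, g height',depth(s),'tip depth',60-depth(s)[2]);return c
E
python3 - <<'E'
from act import *
insert()
robot.sleep(.15);st();print(depth())
look('l2')
E
```

```text
ins True t 7.06 tcp [0.4997 0.0153 0.1024] F [-2.8 -1.9  7.5] M [-0.14  0.39 -0.14] op 0.109
key axis off xy, g height [-0.2  0.1 49.2] tip depth 10.799999999999997
 t 7.21 tcp [0.4996 0.0152 0.1025] F [-3.3 -0.3  5.8] M [-0.11  0.34 -0.05] op 0.109
[-0.2  0.1 49.3]
```

View pics/l2_scene.png

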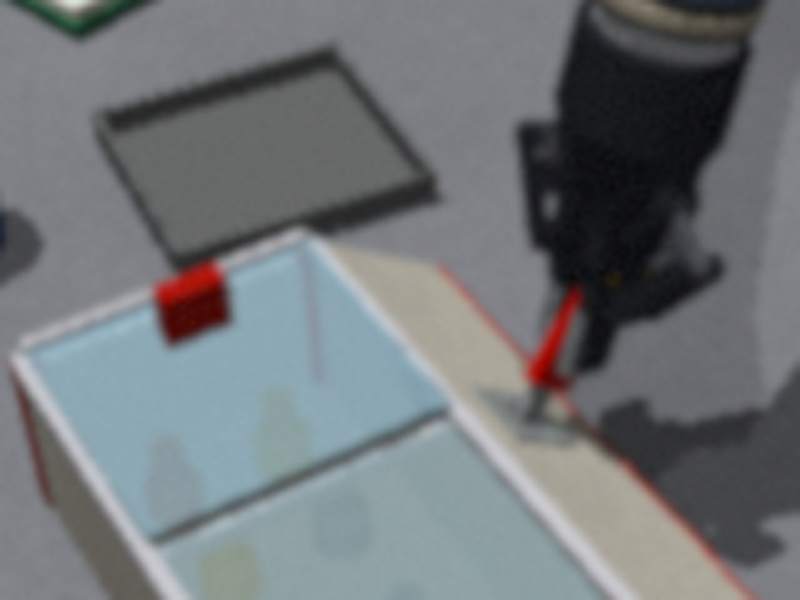

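The tip stopped at about 11–12 mm, so either the key is wrong or the slot was missed slightly. I'll rule out a miss with two small sideways probes.

```bash
cat >> act.py <<'E'
def probe(offs,N=5):
    for o in offs:
        ms(lockpose(.052),vel=.06); ms(lockpose(.052,0,o),vel=.03);robot.sleep(.1)
        if not insert(o,N,.03) or depth()[2]<44: return True
    return False
E
python3 - <<'E'
from act import *
print(probe([(0,-.002),(0,.002)]))
E
```

```text
ins True t 8.22 tcp [0.4999 0.0132 0.1026] F [-3.5 -0.9  7.5] M [-0.19  0.33 -0.04] op 0.11
key axis off xy, g height [ 0.  -2.  49.2] tip depth 10.799999999999997
ins True t 9.12 tcp [0.4998 0.0172 0.1026] F [-3.2 -0.2  7.6] M [-0.14  0.29 -0.04] op 0.104
key axis off xy, g height [-0.   2.  49.3] tip depth 10.700000000000003
False
```

Red stops at the same depth in all three positions, so it's the wrong key. It goes in the tray.

```bash
cat >> act.py <<'E'
def traypose(y,dz=0): return pose(RL,np.array([.552,y,.011+dz])+.06*zl,BE,F)
def totray(y):
    ms(lockpose(.13),vel=.2)
    robot.move_joints(ik(*traypose(y,.07),SEED))
    c=ms(traypose(y),vel=.15,contact_N=6);st(f'tray {c}')
    robot.grip(.35,40)
    ms(traypose(y,.11),vel=.25);st('left tray')
E
python3 - <<'E'
from act import *
q=ik(*traypose(-.265,.07),SEED);a=ik(*lockpose(.13),SEED);print(q.round(2))
for s in np.linspace(0,1,7):print(fk(a+(q-a)*s)[0].round(3),tip(a+(q-a)*s)[1].round(3))
E
```

```text
[ 1.32  0.69 -1.18  1.99  0.85  0.75  1.29]
[0.454 0.015 0.169] [0.486 0.015 0.127]
[ 0.476 -0.024  0.167] [ 0.508 -0.023  0.126]
[ 0.494 -0.067  0.164] [ 0.527 -0.066  0.122]
[ 0.508 -0.113  0.158] [ 0.541 -0.112  0.116]
[ 0.518 -0.162  0.149] [ 0.55  -0.161  0.107]
[ 0.521 -0.213  0.137] [ 0.554 -0.212  0.096]
[ 0.52  -0.265  0.122] [ 0.552 -0.265  0.081]
```

```bash
python3 - <<'E'
from act import *
totray(-.265)
f=robot.grab_frame('scene');cv2.imwrite('pics/tr1.png',cv2.resize(f['image'][130:290,150:350,::-1],None,fx=4,fy=4,interpolation=cv2.INTER_CUBIC))
E
```

```text
tray False t 11.43 tcp [ 0.5205 -0.2646  0.0534] F [-0.2  0.1  0.2] M [ 0.04  0.31 -0.04] op 0.111
left tray t 12.35 tcp [ 0.5191 -0.2658  0.1622] F [ 0.1  0.7 -0.2] M [ 0.01  0.35 -0.04] op 0.35
```

View pics/tr1.png

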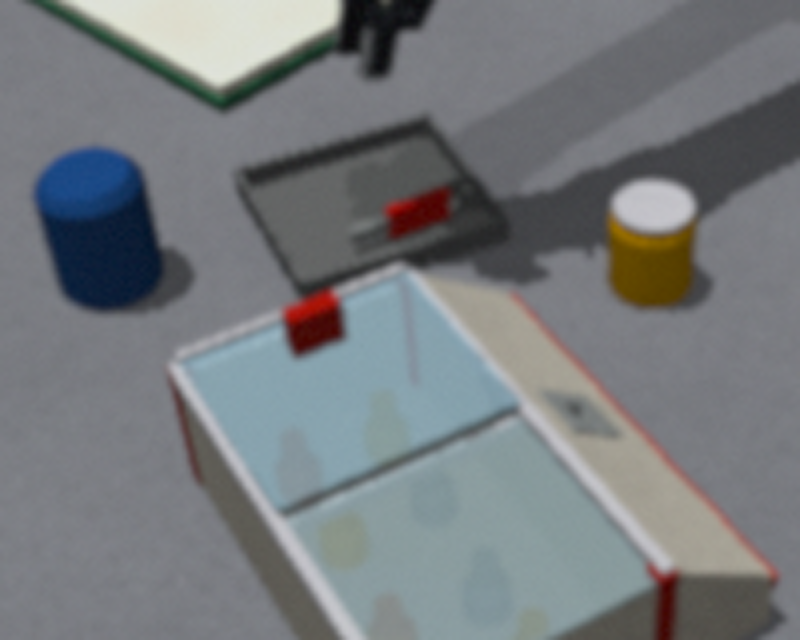

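The red key lies in the tray, handle at crop (418,212). Blue is next.

```bash
python3 - <<'E'
from act import *
robot.move_joints(QLH)
pick('c')
robot.move_joints(QLH);ms(lockpose(.075),vel=.15);robot.sleep(.25);st();print(depth())
look('l3')
insert();robot.sleep(.1);st()
E
```

```text
hover t 14.89 tcp [0.5096 0.2984 0.1192] F [-0.9 -0.3 -0.4] M [ 0.02 -0.35  0.01] op 0.452
down contact False t 15.44 tcp [0.5087 0.3003 0.0587] F [-0.2  0.6 -0.2] M [ 0.06 -0.38  0.02] op 0.451
gripped t 15.8 tcp [0.5092 0.3006 0.0597] F [0.6 0.5 4.4] M [-0.02 -0.14  0.09] op 0.107
lifted t 16.4 tcp [0.5086 0.2992 0.1475] F [-0.5 -0.6 -1.4] M [-0.03 -0.42  0.03] op 0.109
 t 18.29 tcp [0.4851 0.0149 0.1243] F [ 0.8 -1.1 -1.2] M [-0.02  0.33  0.01] op 0.112
[ 0.4 -0.  75.5]
ins True t 19.41 tcp [0.5099 0.0154 0.0878] F [-2.6 -0.8  5.6] M [-0.11  0.37 -0.04] op 0.105
key axis off xy, g height [-0.2  0.1 31.3] tip depth 28.7
 t 19.51 tcp [0.5099 0.0154 0.0878] F [-1.3 -1.2  6.4] M [-0.11  0.26  0.03] op 0.109
```

View pics/l3_top.png

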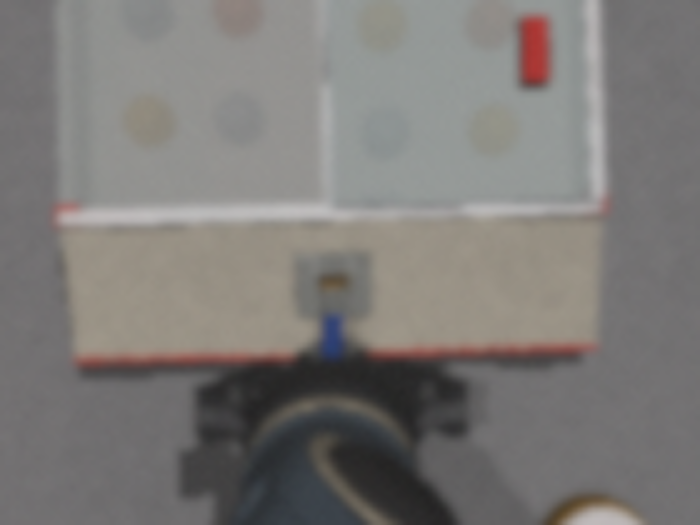

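Blue went in 18 mm deeper than red, down to the handle stop. I'll turn it clockwise in joint steps, watching the moment about the lock axis.

```bash
cat >> act.py <<'E'
def turnplan(q0,d=.0312,ths=np.arange(.1,1.75,.1)):
    qf=ik(*lockpose(d,1.6),np.array([1.15,.88,-1.36,2.37,1.91,.42,-1.53]))
    out=[];q=q0
    for th in ths:
        ref=q0+(qf-q0)*th/1.6
        q=ik(*lockpose(d,th),q,reg=.02,ref=ref);out.append((th,q))
    return out
E
python3 - <<'E'
from act import *
q0=robot.sense()['joint_pos'];p=q0
for th,q in turnplan(q0):
    if q is None: print(th,None);continue
    m=(p+q)/2; P=lockpose(.0312,th-.05)
    print(round(th,2),q.round(2),'step',abs(q-p).max().round(2),'mid err mm',(1000*(fk(m)[0]-P[0])).round(1),'rot',((P[1].inv()*fk(m)[1]).as_rotvec()).round(3));p=q
E
```

```text
0.1 [ 0.76  0.57 -1.09  2.2   1.02  0.61  0.46] step 0.08 mid err mm [-0.2  0.1 -0.2] rot [ 0.001 -0.    -0.   ]
0.2 [ 0.82  0.6  -1.14  2.2   1.03  0.61  0.38] step 0.09 mid err mm [-0.1  0.  -0.2] rot [ 0. -0. -0.]
0.3 [ 0.87  0.64 -1.19  2.2   1.05  0.61  0.29] step 0.09 mid err mm [-0.1  0.  -0.2] rot [ 0. -0. -0.]
0.4 [ 0.91  0.68 -1.24  2.21  1.08  0.61  0.19] step 0.1 mid err mm [-0.1  0.  -0.2] rot [ 0. -0. -0.]
0.5 [ 0.95  0.71 -1.28  2.21  1.11  0.61  0.09] step 0.1 mid err mm [-0.1  0.  -0.2] rot [-0. -0. -0.]
0.6 [ 0.99  0.74 -1.31  2.22  1.15  0.6  -0.01] step 0.1 mid err mm [-0.   0.  -0.1] rot [-0. -0. -0.]
0.7 [ 1.02  0.77 -1.34  2.23  1.18  0.59 -0.12] step 0.11 mid err mm [-0.  -0.  -0.1] rot [-0. -0. -0.]
0.8 [ 1.05  0.8  -1.36  2.24  1.23  0.58 -0.23] step 0.11 mid err mm [ 0.  -0.  -0.1] rot [-0. -0. -0.]
0.9 [ 1.07  0.81 -1.36  2.26  1.26  0.54 -0.34] step 0.11 mid err mm [ 0.1 -0.  -0. ] rot [-0.001 -0.     0.   ]
1.0 [ 1.09  0.81 -1.36  2.27  1.31  0.51 -0.47] step 0.12 mid err mm [ 0.1 -0.1 -0. ] rot [-0.001  0.     0.   ]
1.1 [ 1.1   0.82 -1.36  2.29  1.37  0.47 -0.6 ] step 0.14 mid err mm [ 0.1 -0.1 -0. ] rot [-0.001  0.     0.   ]
1.2 [ 1.12  0.83 -1.36  2.3   1.44  0.45 -0.76] step 0.15 mid err mm [ 0.1 -0.1 -0.1] rot [-0.001  0.     0.   ]
1.3 [ 1.12  0.82 -1.34  2.32  1.54  0.4  -0.93] step 0.17 mid err mm [ 0.2 -0.2 -0. ] rot [-0.001  0.     0.   ]
1.4 [ 1.12  0.81 -1.32  2.34  1.66  0.36 -1.14] step 0.21 mid err mm [ 0.3 -0.3 -0. ] rot [-0.002  0.001  0.   ]
1.5 [ 1.14  0.83 -1.33  2.36  1.8   0.37 -1.35] step 0.21 mid err mm [-0.  -0.2 -0.2] rot [-0.001 -0.001 -0.   ]
1.6 [ 1.15  0.87 -1.36  2.37  1.91  0.41 -1.53] step 0.18 mid err mm [-0.2 -0.1 -0.4] rot [-0.001 -0.001 -0.   ]
1.7 [ 1.16  0.88 -1.36  2.39  2.04  0.43 -1.74] step 0.21 mid err mm [-0.  -0.2 -0.2] rot [-0.001 -0.    -0.   ]
```

```bash
python3 - <<'E'
from act import *
robot.grip(0,90)
q0=robot.sense()['joint_pos'];s0=st('start')
for th,q in turnplan(q0):
    robot.move_joints(q);s=robot.sense()
    m=s['torque']@zl;f=s['wrist_force'];print(round(th,2),'t',round(s['t'],2),'F',f.round(1),'Mz',m.round(2),'M',s['torque'].round(2),depth(s))
    if th>1.25 and abs(m-(-.0))>.8 or np.linalg.norm(f)>30: print('stop');break
    if th>1.55:break
E
```

```text
start t 19.73 tcp [0.5099 0.0154 0.0879] F [-2.1 -0.8  6.9] M [-0.14  0.36 -0.07] op 0.109
0.1 t 19.98 F [-3.9 -1.1  7.3] Mz 0.06 M [-0.35  0.59 -0.17] [ 0.2 -0.5 31.4]
0.2 t 20.23 F [-3.5 -2.6  7.7] Mz 0.13 M [-0.42  0.58 -0.12] [ 0.2 -0.6 31.4]
0.3 t 20.48 F [-3.7 -2.6  7.8] Mz 0.16 M [-0.47  0.68 -0.13] [ 0.2 -0.7 31.4]
0.4 t 20.73 F [-5.1 -3.7  9.6] Mz 0.27 M [-0.6   0.65 -0.09] [ 0.2 -0.7 31.4]
0.5 t 20.98 F [-4.5 -3.3  8.7] Mz 0.23 M [-0.61  0.75 -0.14] [ 0.1 -0.8 31.3]
0.6 t 21.23 F [-5.8 -4.2 10.6] Mz 0.28 M [-0.7   0.73 -0.15] [ 0.1 -0.8 31.3]
0.7 t 21.48 F [-5.  -4.  10.8] Mz 0.3 M [-0.73  0.81 -0.14] [-0.1 -0.9 31.3]
0.8 t 21.73 F [-6.4 -5.1  9.9] Mz 0.32 M [-0.77  0.84 -0.14] [-0.2 -1.  31.3]
0.9 t 21.98 F [-7.  -6.4  9.6] Mz 0.35 M [-0.77  0.9  -0.11] [-0.3 -0.9 31.3]
1.0 t 22.23 F [-7.3 -5.5  9.7] Mz 0.29 M [-0.67  0.97 -0.1 ] [-0.5 -0.9 31.3]
1.1 t 22.48 F [-7.6 -5.4 10. ] Mz 0.37 M [-0.69  1.02 -0.02] [-0.8 -0.7 31.3]
1.2 t 22.76 F [-7.8 -5.   8.7] Mz 0.33 M [-0.65  1.11 -0.04] [-1.  -0.6 31.4]
1.3 t 23.05 F [-7.7 -5.3  7. ] Mz 0.42 M [-0.61  1.09  0.09] [-1.2 -0.4 31.4]
1.4 t 23.37 F [-7.9 -4.1  8.2] Mz 0.34 M [-0.55  1.1   0.04] [-1.3 -0.3 31.4]
1.5 t 23.68 F [-7.7 -5.2  8.2] Mz 0.35 M [-0.62  1.07 -0.  ] [-1.3 -0.2 31.4]
1.6 t 23.98 F [-8.1 -4.6  7.9] Mz 0.62 M [-0.84  1.1   0.17] [-1.5 -0.  31.4]
```

```bash
python3 - <<'E'
from act import *
q=robot.sense()['joint_pos']
for th in(1.65,1.7,1.76):
    q=ik(*lockpose(.0312,th),q)
    if q is None: print('no ik',th);break
    robot.move_joints(q);robot.sleep(.1);s=robot.sense()
    a=Rn.from_euler('xyz',s['tcp_rot']);P=lockpose(.0312,0)[1];print(th,'t',s['t'],'F',s['wrist_force'].round(1),'Mz',(s['torque']@zl).round(2),'actual rot about lock',-((a*P.inv()).as_rotvec()@zl).round(3))
look('l4')
E
```

```text
1.65 t 24.3333 F [-8.4 -4.4  7.2] Mz 0.71 actual rot about lock 1.648
1.7 t 24.6833 F [-6.9 -3.   3.9] Mz 0.51 actual rot about lock 1.698
1.76 t 25.0333 F [-7.3 -2.4  3.7] Mz 0.76 actual rot about lock 1.756
```

View pics/l4_scene.png

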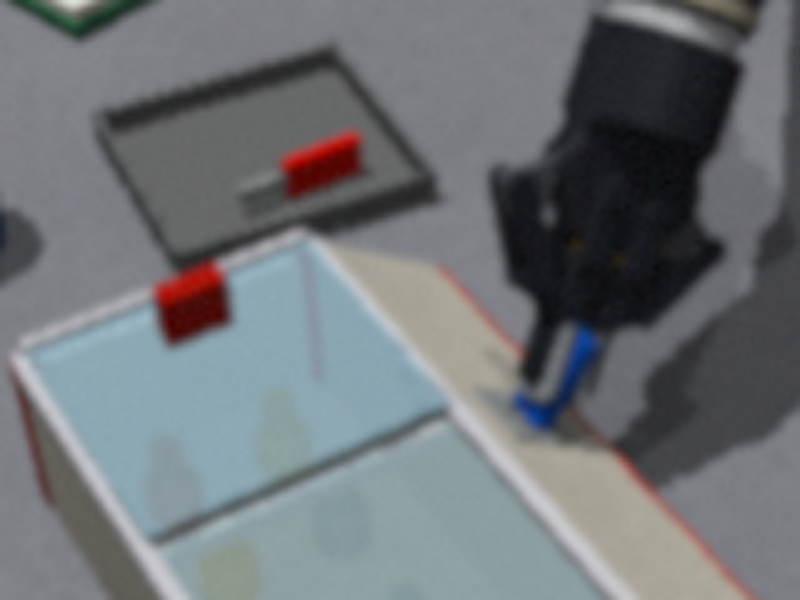

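Mz rose at 1.6–1.65 rad, dropped as the grip slipped, then rose again, so the plug is at its stop. Next I'll release and back off along the tool axis.

```bash
python3 - <<'E'
from act import *
s=robot.sense();q=s['joint_pos'];t,R=fk(q)
for nm,d in(('tool',-R.as_matrix()[:,2]),('zl',zl)):
    print(nm,d.round(2))
    qq=q
    for l in(.02,.04,.06,.08):
        n=ik(t+d*l,R,qq);print(l,None if n is None else n.round(2))
        if n is None:break
        qq=n
print(R.as_matrix()[:,0].round(2))
E
```

```text
tool [-0.58 -0.34  0.73]
0.02 [ 1.2   0.81 -1.36  2.42  2.09  0.36 -1.87]
0.04 None
zl [-0.57 -0.01  0.82]
0.02 None
[ 0.81 -0.17  0.56]
```

```bash
python3 - <<'E'
from act import *
robot.grip(.65,40);st('open')
q=robot.sense()['joint_pos']
q0=ik(*lockpose(.0312),SEED)
for th,qq in reversed(turnplan(q0,d=.034,ths=np.array([.1,.3,.6,.9,1.2,1.45,1.6]))):
    robot.move_joints(qq)
    s=robot.sense();f=np.linalg.norm(s['wrist_force']);print(round(th,2),s['t'].round(2),f.round(1))
    if f>12:print('CONTACT');break
else:
    ms(lockpose(.13),vel=.2);st('out')
    look('l5')
E
```

```text
open t 25.64 tcp [0.513  0.018  0.0898] F [ 0.   0.7 -0.1] M [-0.4   0.63  0.02] op 0.647Traceback (most recent call last):
  File "<stdin>", line 7, in <module>
AttributeError: 'float' object has no attribute 'round'
```

```bash
python3 - <<'E'
from act import *
q0=ik(*lockpose(.0312),SEED)
for th,qq in reversed(turnplan(q0,d=.034,ths=np.array([.1,.3,.6,.9,1.2,1.45,1.6]))):
    robot.move_joints(qq)
    s=robot.sense();f=np.linalg.norm(s['wrist_force']);print(round(th,2),round(s['t'],2),f.round(1))
    if f>12:print('CONTACT');break
else:
    ms(lockpose(.13),vel=.2);st('out')
    look('l5')
E
```

```text
1.6 26.3 0.5
1.45 26.68 0.9
1.2 27.23 1.3
0.9 27.71 0.7
0.6 28.12 1.4
0.3 28.51 0.8
0.1 28.8 1.3
out t 29.43 tcp [0.4534 0.0133 0.1683] F [-1.1  0.  -1.2] M [-0.03  0.26  0.04] op 0.649
```

View pics/l5_scene.png

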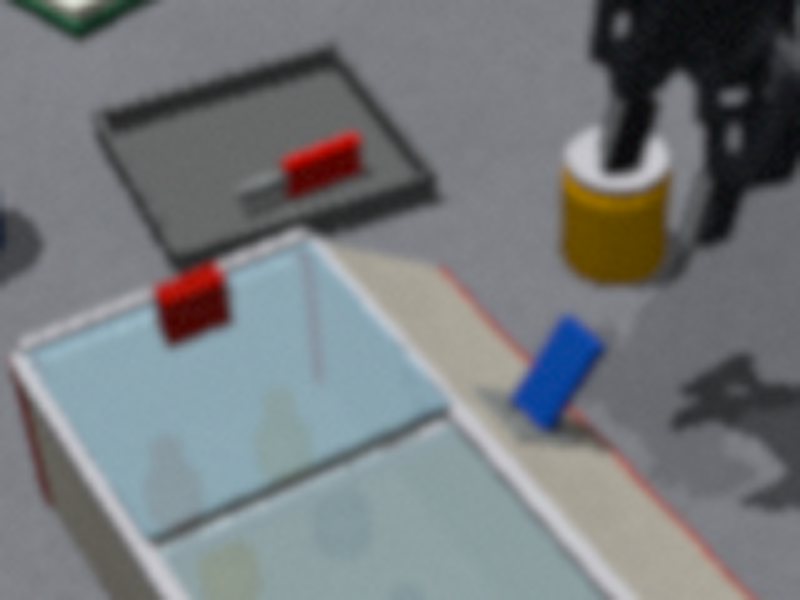

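View pics/l5_top.png

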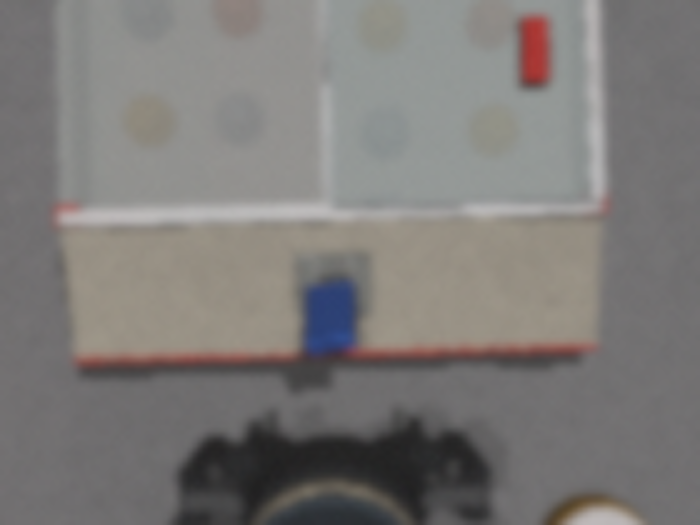

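Blue is in and turned about 80°; its broad face now shows at top crop (330,318). Next I'll push the red tab towards +y with shut fingers.

```bash
cat >> act.py <<'E'
def pushpose(s,z):  # s along pane +y from tab centre start
    p=np.array([.6420,-.0872,0])+s*RL[:,1];p[2]=z
    return p,pose(RL@Rn.from_euler('y',A).as_matrix() if 0 else Rn.from_euler('z',PSI).as_matrix(),p,0,1)[1]
E
python3 - <<'E'
from act import *
q=QLH
for s,z in((-.048,.20),(-.048,.123),(.05,.123),(.10,.123),(.10,.2)):
    q=ik(*pushpose(s,z),q);print(s,z,None if q is None else q.round(2))
a=QLH;b=ik(*pushpose(-.048,.20),QLH)
for s in np.linspace(0,1,6):print(fk(a+(b-a)*s)[0].round(3))
E
```

```text
-0.048 0.2 [ 0.84  0.75 -1.14  1.58  0.71  1.27  1.17]
-0.048 0.123 [ 0.82  0.82 -1.08  1.65  0.78  1.16  1.12]
0.05 0.123 [ 0.68  0.8  -1.08  1.69  0.77  1.14  0.96]
0.1 0.123 [ 0.6   0.8  -1.08  1.69  0.77  1.14  0.89]
0.1 0.2 [ 0.64  0.73 -1.14  1.62  0.69  1.25  0.94]
[0.454 0.015 0.169]
[ 0.502 -0.007  0.187]
[ 0.545 -0.034  0.2  ]
[ 0.583 -0.066  0.206]
[ 0.615 -0.1    0.206]
[ 0.643 -0.135  0.2  ]
```

```bash
python3 - <<'E'
from act import *
robot.grip(0,30)
robot.move_joints(ik(*pushpose(-.048,.20),QLH))
robot.sleep(.1)
c=ms(pushpose(-.048,.123),vel=.15,contact_N=6);st(f'down {c}')
robot.sleep(.2)
c=ms(pushpose(.12,.123),vel=.08,contact_N=7);s=st(f'push {c}')
print((s['tcp_pos']-pushpose(0,.123)[0])@RL[:,1])
look('l6')
E
```

```text
down False t 31.83 tcp [ 0.6431 -0.1348  0.1238] F [ 0.5  0.  -0.1] M [ 0.07 -0.01 -0.  ] op -0.002
push True t 33.67 tcp [0.6403 0.0114 0.1225] F [-0.2 -0.2  0.9] M [-0.18 -0.01 -0.01] op 0.0
0.09865282775537748
```

View pics/l6_scene.png

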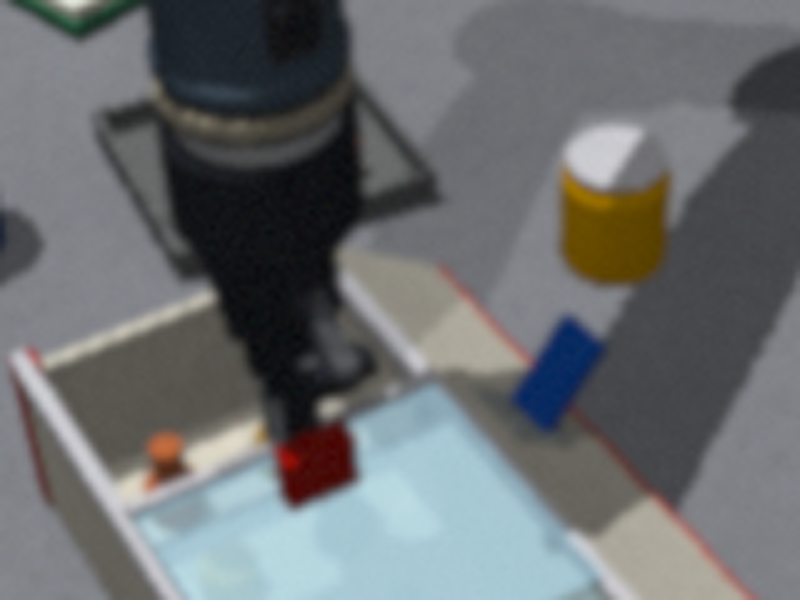

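The pane is open, with the tab now at scene crop (318,462). I'll back off, lift clear and check.

```bash
python3 - <<'E'
from act import *
ms(pushpose(.07,.123),vel=.1);ms(pushpose(.07,.25),vel=.25);robot.move_joints(Q0);st('home')
for c in('scene','top'):
    f=robot.grab_frame(c);pickle.dump(f,open(f'fin_{c}.pkl','wb'));cv2.imwrite(f'pics/fin_{c}.png',cv2.resize(f['image'][100:380,120:460,::-1],None,fx=2.3,fy=2,interpolation=cv2.INTER_CUBIC) if c=='scene' else cv2.resize(f['image'][110:290,120:420,::-1],None,fx=2.6,fy=2.6,interpolation=cv2.INTER_CUBIC))
    h_=cv2.cvtColor(f['image'],cv2.COLOR_RGB2HSV);m=((h_[...,0]<6)|(h_[...,0]>174))&(h_[...,1]>150)&(h_[...,2]>80)
    P=cloud(f);k,l,s,ce=cv2.connectedComponentsWithStats(m.astype(np.uint8))
    for i in range(1,k):
        q=np.median(P[l==i],0)
        if s[i,4]>12 and abs(q[1])<.5 and .4<q[0]<.75:print(c,s[i],q.round(3))
E
```

```text
home t 37.77 tcp [0.1547 0.6572 0.2421] F [ 0.1 -0.5  0.2] M [ 0.03  0.03 -0.01] op 0.003
scene [247 177  15   8  62] [ 0.489 -0.262  0.028]
scene [246 235  14  10  70] [0.642 0.035 0.128]
top [258 166   3  11  31] [0.639 0.032 0.13 ]
top [366 221   5  17  54] [ 0.49  -0.262  0.03 ]
```

View pics/fin_scene.png

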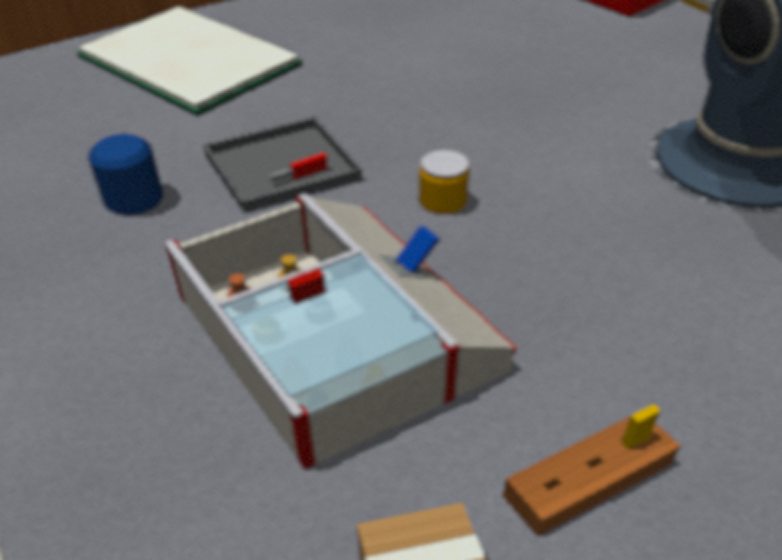

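View pics/fin_top.png

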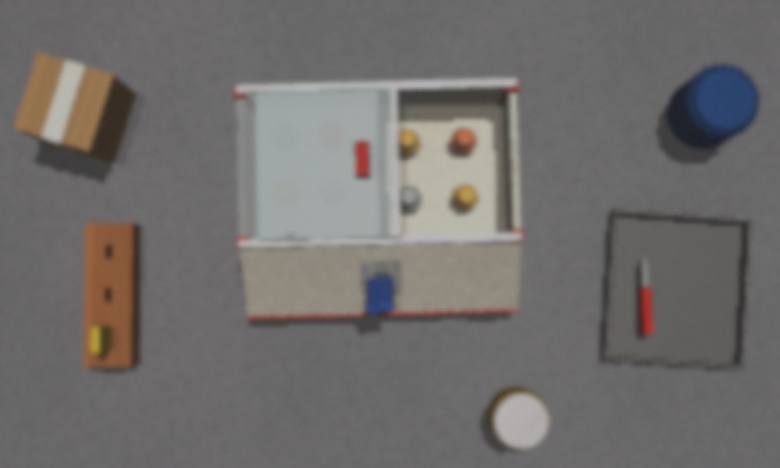

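The tab moved from y = −0.087 to +0.033, which is the full 0.12 m. The key is standing in the lock, red is in the tray, and the bystanders haven't moved.

```bash
python3 -c "
from plant import robot
robot.close_job()"
```

```text
the job is handed in; nothing more can be done
```

The showcase is unlocked and its glass pane is fully open, with the blue key left turned in the lock. I handed the job in at about 38 s of the 72 s allowed.

- **Red key:** it stopped about 11–12 mm deep. Two probes 2 mm to either side stopped at the same depth, so it was the wrong key. I laid it in the grey tray.
- **Blue key:** it went in down to its handle (about 29–30 mm). I turned it clockwise until the torque rose and the grip began to slip, at about 1.6 rad of hand rotation. I then released it.
- **Yellow key:** I didn't need it, and it is still in its slot.
- **Pane:** I pushed the red tab along until it met its stop. The last two pictures put the tab at y = +0.032 to +0.035 m, from −0.087 m at the start, so about 0.12 m of travel.

The last pictures show the filter, carton and tin standing where they were, and the robot back at its start pose touching nothing. No check failed. I didn't measure the plug angle from the pictures. That it reached its stop rests on the torque rise, and the pane coming free shows only that it passed about 0.9 rad.

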